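Open the dissecting-tool box and lay its cover inside-up on the cork ring

ROBOT

A 6-joint arm with a two-finger parallel gripper is mounted at the origin on the work surface. World frame = base frame: x ahead of the robot, y to its left, z up, the work surface at z = 0. Lengths are in m, angles in rad, forces in N, time in s.
With the tool pointing down it reaches from about 0.325 to 0.775 m from the base axis. Payload 5.5 kg.
Tool frame: the origin (TCP) lies midway between the tips of the shut fingers; the grasp point (between the pads) lies 19 mm behind it; x points along the fingers, z is the direction in which the jaws open and shut, and the axes are right-handed (so a half turn about x gives the same grasp; the last joint's range is limited). The gripper opens to 88 mm and grips with 3 to 60 N. Pads are 20 mm wide; open, the fingers measure 115 mm over their backs; the gripper's body (75 mm by 178 mm) begins 61 mm behind the grasp point.
Start: joints at [1.087, 0.091, 1.231, -0, 1.82, -0.057], TCP at [0.248, 0.546, 0.223] pointing down, gripper open.
Joint ranges: [-2.87, 2.87], [-0.86, 2.18], [0.17, 2.46], [-1.51, 4.65], [0.06, 2.69], [-2.65, 2.65]. Speed limits (rad/s): [2.57, 2.57, 3.01, 3.14, 3.14, 3.14].

INTERFACE

Orientations are given as [roll, pitch, yaw] about the fixed x, y, z axes, in that order (R = Rz(yaw) Ry(pitch) Rx(roll)).
In Python, from bench import * gives the robot as it stands.
- The arm moves only by the tool servo_tool, never from a script. Its argument "series" is a list of rows, each a list of 2 entries, a list of its own where there are three numbers: the shift along the world's x, y, z in cm, then the turn, a rotation vector about the world's x, y, z in degrees. A call has 1 to 8 rows; each row shifts and turns the pose as measured when the row begins; what a row does not reach is not made up. A row lasts 1/8 s, in which the tool goes at most 62.5 mm and 10.7 degrees, less where a joint would pass 70% of its speed; a pose out of reach is approached as far as the arm can. A call with a gripper value outside its range is refused whole. "gripper" is the opening, from 0 (shut) to 1 (fully open), set as the call begins (left out, the last holds). The fingers move at their own pace and stop on an object; "squeeze" is the grip in N (left out, the last holds). Time passes only in rows, so rows that do not move let the fingers close. It gives the time, the measured TCP pose, the force and the opening at its end, in the units of the state.
- get_obs(): the state, without advancing time (a new reading comes with each control period).
- read_camera(name): name is "side" or "top"; returns a dict with "pixels" (384x512x3 uint8, red, green, blue), "range_z" (384x512 float32, m along the optical axis (not along the pixel's ray), 0 where there is no reading), "K" (3x3 intrinsics, pixels), "D" ([k1, k2, p1, p2, k3] as OpenCV has them; the pictures are not rectified), "R" (3x3) and "t" (3): a world point X has camera coordinates R X + t. Camera axes: x right, y down, z forward; pixel columns grow to the right and rows downward; lengths in m; the calibration is good to about 2 mm. A picture is of the moment at which its call begins.
- close_job(): hands the job in, once; it reports no verdict.
The state is a dict: "clock": time; "joints": joint angles; "joint_vel": joint speeds; "joint_torque": joint torques, N m; "tcp_pos": TCP position; "tool_rot": TCP orientation; "ft_force": force on the tool from outside, world axes, zero at the start; "ft_torque": the same for the moment, N m; "grip_width": opening from 0.0 (shut) to 1.0 (fully open).
Only numpy, scipy, OpenCV 4.12 (cv2) and the standard library are available. Lean on these libraries where they do the work, as an engineer would, in place of code of your own. Each camera call takes 0.05 s, during which the arm holds its last target.

TASK

Open the metal dissecting-tool box: lift its cover off by the black knob and lay it upside down, level, on the cork ring, with the knob hanging in the ring's hole. The inside of the cover is clean, so never set it down with its open side on the bench, and do not let it topple or drop. Leave the box where it stands and the other things undisturbed.

Things in the scene. Friction and masses are not known exactly. Their poses are not given: they have to be found in the camera images.
- box: open aluminium box for dissecting tools, loose, 0.7 kg, 126 (x) x 62 (y) mm, outer walls 40 mm high; inside them a steel collar, 116 x 52 mm outside, rises 10 mm higher and enters the cover with 2 mm play per side. Origin: centre of the underside, on the bench; z up
- cover: loose cover, 0.17 to 0.30 kg: an aluminium tray 126 (x) x 62 (y) x 34 mm (z), flat upright outer sides, 3 mm walls, closed face 3 mm thick. Origin: centre of its open rim; x along its length, as the box's; z from open side to closed face (up on the box, down at the end). Rim 40 mm above the bench on the box. Stands stably on either 62 x 34 mm end; mass centre about 10 mm inside the closed face
- knob: black plastic knob fixed in the middle of the cover's closed face: a block 32 mm (along the cover's x) x 20 mm (y) with flat sides, reaching 28 mm above the face, its lowest 5 mm a steel neck of 14 mm diameter. Origin: centre of its foot, on the closed face; axes as the cover's
- cork_ring: loose cork flask ring, 0.12 kg, lying on the bench: 80 mm outer diameter, 50 mm through hole, 34 mm high. Origin: centre of its underside, z up; the inverted cover rests on its top with the knob free in the hole
- ring_top (a point): centre of the cork ring's top face, in the mouth of its hole, 34 mm above the bench
- wash_bottle: bystander: white plastic wash bottle with red cap, 66 mm diameter, standing, 150 mm high plus a thin bent spout to 190 mm. Origin: centre of the underside
- jar: bystander: amber glass jar with black cap, 60 mm diameter, 85 mm high, standing. Origin: centre of the underside
- petri_dish: bystander: glass Petri dish with a white paper disc on it, 100 mm diameter, 19 mm high. Origin: centre of the underside
- tube_tray: bystander: white tray of stoppered tubes, 150 (x) x 90 (y) x 22 mm. Origin: centre of the underside
- forceps: bystander: steel forceps lying flat, 125 mm long along x, 14 mm wide, 5 mm high. Origin: about the middle of its underside
- tube_rack: bystander: blue rack of red-stoppered tubes, 60 (x) x 200 (y) mm, 78 mm high. Origin: centre of the underside
Not all that is in view belongs to the job. What is shaped like the box but purple is not meant.

How it is judged:
On the way, in this order (a step that is already met when the one before it is completed fails the run):
1. the cover is lifted clear of the box, held by its knob (contact force between the fingers and knob above 1 N and z of cover in the frame of box above 0.055 m), for 0.2 s.
2. the cover lies upside down on the cork ring, knob in the hole (angle between cover's own z axis and vertical above 3 rad and horizontal distance between knob and ring_top below 0.011 m and z of knob in the frame of ring_top below 0.005 m and contact force between cover and cork_ring above 0.3 N), for 0.2 s.
At the end, for the whole second after the job is handed in: The cover rests upside down on the cork ring, level within 0.14 rad, its knob in the ring's hole (knob within 11 mm of the ring's axis, closed face within 5 mm of the ring's top), released and still; the ring lies flat on the bench; the box is upright within 30 mm of where it stood (angle between cover's own z axis and vertical above 3 rad and horizontal distance between knob and ring_top below 0.011 m and z of knob in the frame of ring_top below 0.005 m and height (world z) of ring_top between 0.028 and 0.04 m and angle between cork_ring's own z axis and vertical below 0.1 rad and linear speed of cover below 0.02 m/s and angle between box's own z axis and vertical below 0.05 rad and distance of box from where it was at the start of the episode below 0.03 m); the robot touches nothing.
It fails at once if the cover was set on the bench with its open side down (angle between cover's own z axis and vertical below 0.5 rad and height (world z) of cover below 0.015 m).
It fails at once if the cover was dropped or fell over (moving faster than 0.4 m/s with no finger on it, or spun faster than 8 rad/s) ((contact force between the fingers and cover below 0.01 N and linear speed of cover above 0.4 m/s) or angular speed of cover above 8 rad/s).
It fails at once if the cover was dropped or fell over (moving faster than 0.4 m/s with no finger on it, or spun faster than 8 rad/s) ((contact force between the fingers and cover below 0.01 N and linear speed of cover above 0.4 m/s) or angular speed of cover above 8 rad/s).
It fails at once if the box was shoved or tipped (distance of box from where it was at the start of the episode above 0.04 m or angle between box's own z axis and vertical above 0.3 rad).
It fails at once if a bystander was disturbed (distance of any of wash_bottle, jar, petri_dish, tube_tray, forceps, tube_rack from where it was at the start of the episode above 0.03 m).
It also fails if it takes over 69 s, if anything falls off the work surface, if the arm or the gripper's body presses on something with over 40 N, if the wrist force passes 120 N, or if a joint passes its speed limit or range.

## Working session

There is one attempt and no reset: what is moved stays moved. The work goes in short steps, Python scripts to look and compute and a tool call to move; the robot and the scene stay as the last step left them, time stands still between calls to the robot, and variables do not carry over. Pictures are saved under pics/ and viewed, and the job is handed in when it is done.

Besides the shell and the picture viewer there is one more tool, called after "Emit:" in YAML: its name, and indented under it one key for each argument. servo_tool: Moves the arm, as the interface text tells. Its arguments: {"type":"object","properties":{"series":{"type":"array"},"gripper":{"type":"number"},"squeeze":{"type":"number"}},"required":["series"]}

```bash
ls; mkdir -p pics; python3 - <<'E'
from bench import *
import cv2,numpy as np
print(get_obs())
for n in ["side","top"]:
    d=read_camera(n); cv2.imwrite(f"pics/{n}0.png",cv2.cvtColor(d["pixels"],cv2.COLOR_RGB2BGR)); np.savez(f"{n}0.npz",**d); print(n,d["K"],d["D"],d["R"],d["t"])
E
```

```text
pics
{'clock': 0.0, 'joints': array([ 1.08729987e+00,  9.18524996e-02,  1.23186336e+00, -5.64951667e-05,
        1.81977867e+00, -5.66699516e-02]), 'joint_vel': array([ 0.0002563 , -0.00094989,  0.00059657,  0.0017009 , -0.00027321,
        0.00234681]), 'joint_torque': array([ 1.43834899e-03, -4.46450186e+01, -4.06452084e+01,  7.00360397e-02,
        2.92916031e-02, -1.57410136e-04]), 'tcp_pos': array([0.24825954, 0.54591487, 0.2215234 ]), 'tool_rot': array([ 3.11371763,  1.56889366, -2.02551172]), 'ft_force': array([-0.16669624, -0.6513283 , -0.22654831]), 'ft_torque': array([-0.01307459, -0.01956804, -0.05269441]), 'grip_width': 1.0003932165239422}
side [[390.8723584    0.         248.3473742 ]
 [  0.         390.8723584  193.88005322]
 [  0.           0.           1.        ]] [-0.01206629  0.          0.          0.          0.        ] [[ 0.80876162 -0.58793363 -0.01544963]
 [-0.45386166 -0.60719459 -0.65216894]
 [ 0.37405112  0.5344612  -0.75791621]] [-0.42042211  0.33195353  1.12936142]
top [[347.28722909   0.         261.19257396]
 [  0.         347.28722909 191.94082343]
 [  0.           0.           1.        ]] [0.00899609 0.         0.         0.         0.        ] [[-0.02890032 -0.9995574   0.00705515]
 [-0.98358415  0.02717935 -0.17839145]
 [ 0.17812074 -0.0120949  -0.9839343 ]] [0.06078656 0.56252217 1.00738967]
```

View pics/side0.png

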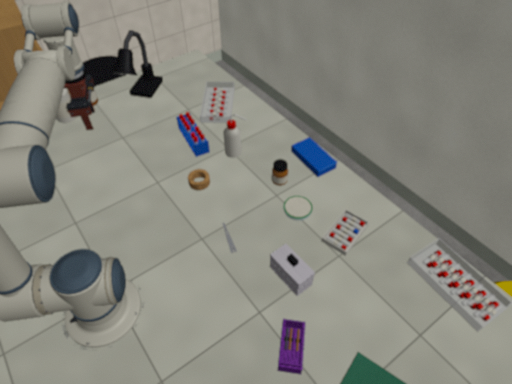

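View pics/top0.png

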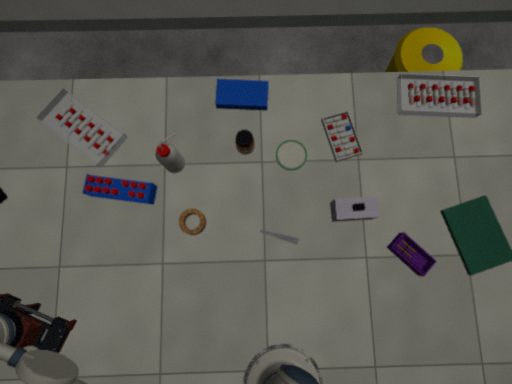

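The top view shows the covered box at about (354,208) with its knob at (358,207), the cork ring at (193,221), the forceps at (280,236), the jar at (245,142) and the wash bottle at (170,157). Next I'll measure these with depth.

```bash
cat > h.py <<'E'
import numpy as np,cv2
def cloud(d):
    K,D,R,t=d["K"],d["D"],d["R"],d["t"]; z=d["range_z"]
    v,u=np.mgrid[0:384,0:512]
    p=cv2.undistortPoints(np.stack([u,v],-1).reshape(-1,1,2).astype(np.float64),K,D).reshape(384,512,2)
    c=np.concatenate([p*z[...,None],z[...,None]],-1)
    X=(c-t)@R
    X[z<=0]=np.nan
    return X
def crop(d,u0,v0,u1,v1,s,fn):
    im=cv2.cvtColor(d["pixels"],cv2.COLOR_RGB2BGR)[v0:v1,u0:u1]
    cv2.imwrite(fn,cv2.resize(im,None,fx=s,fy=s,interpolation=cv2.INTER_CUBIC))
def rect(P): 
    r=cv2.minAreaRect((P*1000).astype(np.float32)); return r
E
python3 - <<'E'
from h import *
d={n:dict(np.load(n+"0.npz")) for n in ["top","side"]}
crop(d["top"],320,180,400,230,10,"pics/topbox.png"); crop(d["side"],250,230,330,300,10,"pics/sidebox.png")
crop(d["top"],165,195,225,245,10,"pics/topring.png")
X={n:cloud(d[n]) for n in d}
for n,(ub,vb),(ur,vr) in [("top",(354,208),(193,221)),("side",(292,268),(199,180))]:
    x=X[n]; print(n,x[vb,ub],x[vr,ur])
    for nm,(u,v) in dict(box=(ub,vb),ring=(ur,vr)).items():
        w=x[v-30:v+31,u-35:u+36].reshape(-1,3); w=w[np.isfinite(w[:,0])]
        print(nm,np.round(np.percentile(w[:,2],[1,10,30,50,90,95,99,100]),4))
        for lo,hi in [(0.06,.082),(.09,.12)] if nm=="box" else [(0.024,.045)]:
            s=w[(w[:,2]>lo)&(w[:,2]<hi)]
            if len(s)>2: print(lo,len(s),np.median(s[:,2]),rect(s[:,:2]),s.mean(0), s.min(0),s.max(0))
for nm,(u,v) in dict(forceps=(280,237),purple=(411,254),dish=(291,155),tray2=(341,136),jar=(245,136),bottle=(163,150),rack=(120,188),blue=(242,94)).items(): print(nm,X["top"][v,u])
E
```

```text
top [ 0.50099391 -0.22109448  0.09737418] [ 0.48645984  0.26114434 -0.00099922]
box [-0.0058 -0.0035 -0.0017 -0.0004  0.0732  0.0746  0.1001  0.1058]
0.06 828 0.07280101466749914 ((506.96624755859375, -235.99484252929688), (62.525943756103516, 126.50284576416016), 2.079543352127075) [ 0.50594706 -0.23421186  0.07264903] [ 0.47411201 -0.30021922  0.06014869] [ 0.53950409 -0.17251786  0.08161358]
0.09 79 0.10038005041519514 ((506.0592956542969, -235.42742919921875), (30.756996154785156, 17.99187469482422), 88.62739562988281) [ 0.50628962 -0.23434122  0.10017153] [ 0.49728124 -0.251017    0.09108859] [ 0.51538276 -0.22008895  0.10582378]
ring [-0.0057 -0.0034 -0.0019 -0.0008  0.0038  0.032   0.035   0.0398]
0.024 342 0.03272719168149889 ((483.9981994628906, 258.3058166503906), (78.4178466796875, 76.59154510498047), 46.762752532958984) [0.48421478 0.25883395 0.03261419] [0.44649572 0.21968626 0.02416824] [0.52344171 0.29836253 0.0398272 ]
side [ 0.49338841 -0.25189678  0.07321271] [0.48647445 0.2659102  0.0019518 ]
box [-0.0043 -0.002  -0.0002  0.0016  0.0744  0.0761  0.1014  0.1051]
0.0
[... 435 characters left out ...]
  0.09049091] [ 0.51426952 -0.22378214  0.1051401 ]
ring [-0.0051 -0.0026 -0.0008  0.0005  0.0079  0.0277  0.0355  0.0389]
0.024 264 0.032950973654976116 ((546.3877563476562, 272.60272216796875), (190.85536193847656, 152.69802856445312), 48.60133361816406) [0.50040366 0.26420466 0.03216731] [0.44260515 0.21622325 0.02441923] [0.66360701 0.38650038 0.03892515]
forceps [ 0.42856801 -0.01015483  0.00223027]
purple [ 0.36522832 -0.40853599  0.0121984 ]
dish [ 0.68729367 -0.05441146  0.0185827 ]
tray2 [ 0.74606746 -0.21867652  0.019984  ]
jar [0.73188116 0.08941794 0.08352219]
bottle [0.67385627 0.31877367 0.14797502]
rack [0.58821162 0.47374342 0.04948381]
blue [0.8941705  0.09788327 0.03101092]
```

View pics/topbox.png

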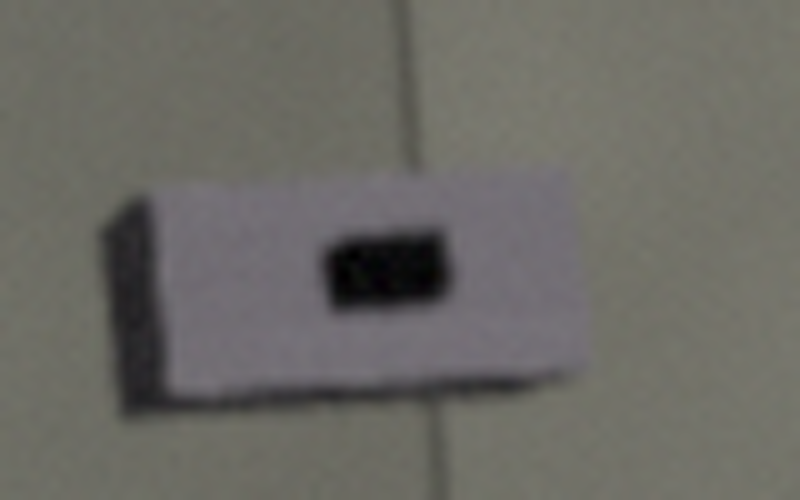

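View pics/topring.png

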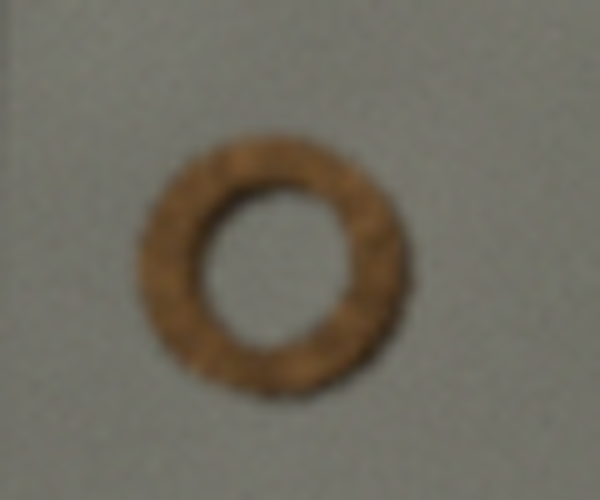

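View pics/sidebox.png

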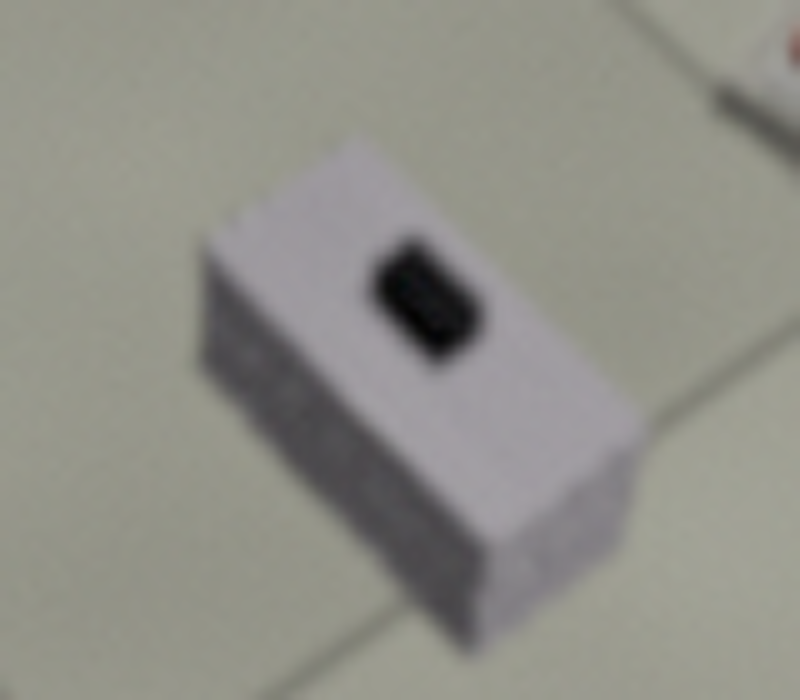

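```bash
python3 - <<'E'
from bench import *
from h import *
from scipy.spatial.transform import Rotation as Ro
o=get_obs(); R=Ro.from_euler("xyz",o["tool_rot"]).as_matrix(); print(R.round(3)); print("jaw angle",np.degrees(np.arctan2(R[1,2],R[0,2])))
d={n:dict(np.load(n+"0.npz")) for n in ["top","side"]}
# ring centre by colour, box knob
for n,(u,v) in dict(top=(193,221),side=(199,180)).items():
    X=cloud(d[n]); p=d[n]["pixels"].astype(int)
    m=np.zeros((384,512),bool); m[v-20:v+21,u-20:u+21]=1
    m&=(p[...,0]-p[...,2]>35)
    s=X[m]; s=s[(s[:,2]>.022)&(s[:,2]<.045)]
    c,rad=cv2.minEnclosingCircle((s[:,:2]*1000).astype(np.float32)); print(n,"ring",c,rad,rect(s[:,:2])[0],s.mean(0))
X=cloud(d["top"]); w=X[222:252,250:310].reshape(-1,3); 
p=d["top"]["pixels"].astype(int)
crop(d["top"],250,220,310,250,12,"pics/forc.png")
E
```

```text
[[-0.001 -0.91   0.414]
 [-0.002  0.414  0.91 ]
 [-1.     0.    -0.002]]
jaw angle 65.54343403218246
top ring (484.26409912109375, 259.38720703125) 39.33379364013672 (483.4698181152344, 259.632080078125) [0.4831274  0.25976327 0.0327053 ]
side ring (480.53082275390625, 256.2463073730469) 40.530643463134766 (480.968505859375, 255.75439453125) [0.47980977 0.25297012 0.03168347]
```

View pics/forc.png

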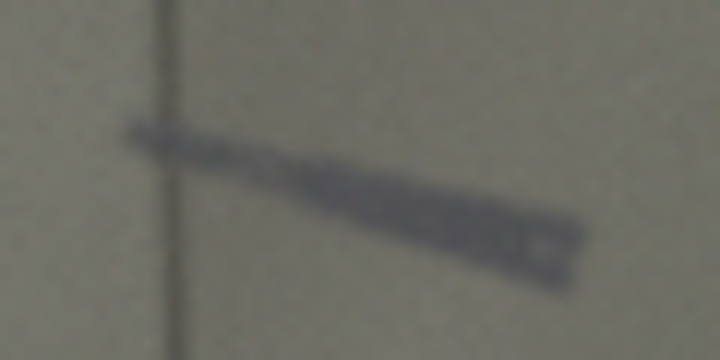

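Emit:
servo_tool:
  series:
    - [[1.8,-5.6,0],[0,0,-8]]
    - [[1.8,-5.6,0],[0,0,-8]]
    - [[1.8,-5.6,0],[0,0,-8]]
    - [[1.8,-5.6,0],[0,0,-8]]
    - [[1.8,-5.6,0],[0,0,-8]]
    - [[1.8,-5.6,0],[0,0,-8]]
    - [[1.8,-5.6,0],[0,0,-8]]
    - [[1.8,-5.6,0],[0,0,-8]]
  gripper: 1.0
  squeeze: 45

```text
clock: 1.1
tcp_pos: [0.3916, 0.0866, 0.2146]
tool_rot: [-3.041, 1.561, -3.042]
ft_force: [0.8, 0.5, -0.1]
grip_width: 0.999
```

```bash
cat > st.py <<'E'
from bench import *
import numpy as np, json
from scipy.spatial.transform import Rotation as Ro
o=get_obs(); R=Ro.from_euler("xyz",o["tool_rot"]).as_matrix()
print("t",round(o["clock"],3),"p",o["tcp_pos"].round(4),"j",o["joints"].round(3),"f",o["ft_force"].round(1),"g",round(o["grip_width"],3))
print("x",R[:,0].round(3),"z",R[:,2].round(3),"jaw",np.degrees(np.arctan2(R[1,2],R[0,2])).round(2))
open("log.jsonl","a").write(json.dumps(dict(j=o["joints"].tolist(),p=o["tcp_pos"].tolist(),R=R.tolist()))+"\n")
E
python3 st.py
```

```text
t 1.1 p [0.3916 0.0866 0.2146] j [ 0.132 -0.442  1.717  0.     1.876  0.134] f [ 0.8  0.5 -0.1] g 0.999
x [-0.01  -0.001 -1.   ] z [ 1.    -0.001 -0.01 ] jaw -0.06
```

Emit:
servo_tool:
  series:
    - [[1.6,-4.6,0],[0,0,1]]
    - [[1.6,-4.6,0],[0,0,0]]
    - [[1.6,-4.6,-1],[0,0,0]]
    - [[1.6,-4.6,-1],[0,0,0]]
    - [[1.6,-4.6,-1],[0,0,0]]
    - [[1.6,-4.6,-2],[0,0,0]]
    - [[1.6,-4.6,-2],[0,0,0]]
    - [[0,0,0],[0,0,0]]

```text
clock: 2.1
tcp_pos: [0.5041, -0.2501, 0.1384]
tool_rot: [2.991, 1.558, 2.999]
ft_force: [0.5, -0.4, -0.9]
grip_width: 1.001
```

```bash
python3 st.py
```

```text
t 2.1 p [ 0.5041 -0.2501  0.1384] j [-0.518  0.002  1.471 -0.005  1.68  -0.527] f [ 0.5 -0.4 -0.9] g 1.001
x [-0.013  0.002 -1.   ] z [ 1.     0.009 -0.013] jaw 0.5
```

Emit:
servo_tool:
  series:
    - [[0.1,1.3,-1],[0,-0.75,1.5]]
    - [[0,0,0],[0,0,0]]

```text
clock: 2.35
tcp_pos: [0.5046, -0.2362, 0.128]
tool_rot: [1.843, 1.568, 1.877]
ft_force: [0.2, -0.8, 0.1]
grip_width: 1.001
```

```bash
python3 st.py; python3 - <<'E'
from bench import *
from h import *
for n,b in [("side",(230,200,330,300)),("top",(310,170,410,240))]:
    d=read_camera(n); crop(d,*b,6 if n=="side" else 8,f"pics/{n}1.png"); np.savez(f"{n}1.npz",**d)
E
```

```text
t 2.35 p [ 0.5046 -0.2362  0.128 ] j [-0.5   -0.02   1.512  0.002  1.652 -0.535] f [ 0.2 -0.8  0.1] g 1.001
x [-0.001  0.003 -1.   ] z [ 0.999  0.035 -0.001] jaw 1.99
```

View pics/side1.png

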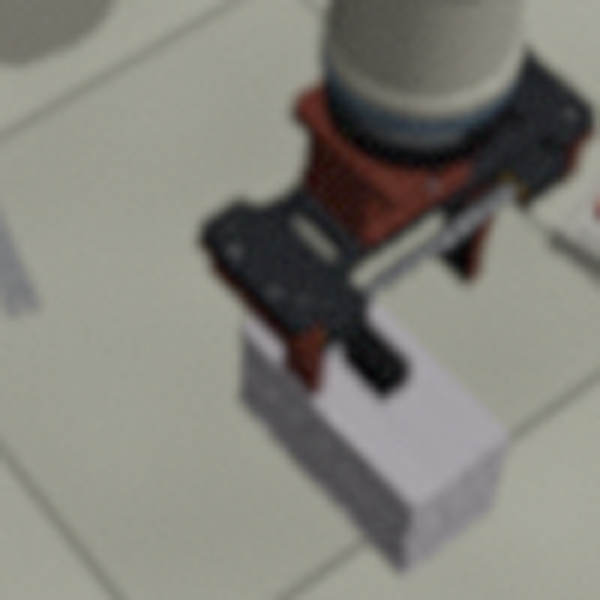

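View pics/top1.png

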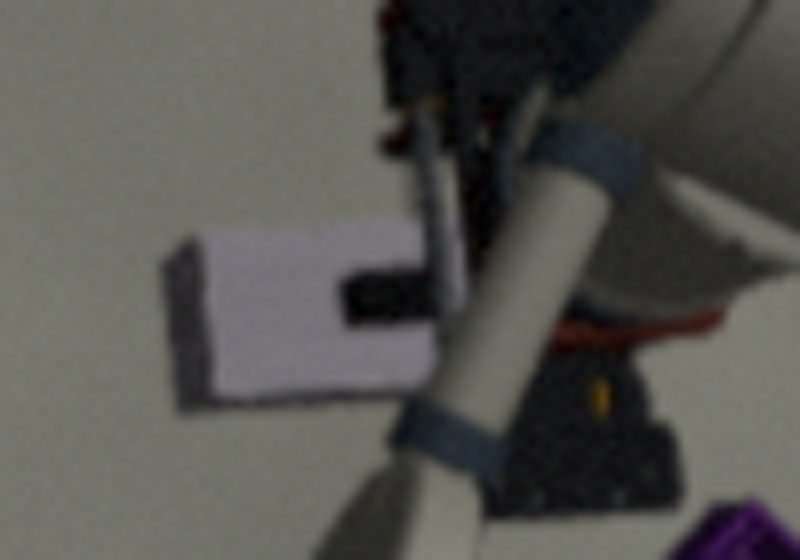

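The gripper straddles the knob in both views, with the fingers on either side of it along world x. I'll go down and close.

Emit:
servo_tool:
  series:
    - [[0,-0.1,-1.7],[0,0,0]]
    - [[0,0,-1.7],[0,0,0]]
    - [[0,0,-1.3],[0,0,0]]
    - [[0,0,0],[0,0,0]]

```text
clock: 2.95
tcp_pos: [0.5051, -0.2377, 0.0798]
tool_rot: [0.387, 1.569, 0.421]
ft_force: [0.1, -1.2, -0.7]
grip_width: 0.999
```

```bash
python3 st.py
```

```text
t 2.95 p [ 0.5051 -0.2377  0.0798] j [-5.020e-01 -3.000e-03  1.580e+00  1.000e-03  1.563e+00 -5.360e-01] f [ 0.1 -1.2 -0.7] g 0.999
x [ 0.002  0.001 -1.   ] z [0.999 0.034 0.002] jaw 1.97
```

Emit:
servo_tool:
  series:
    - [[0,0,-0.1],[0,0,0]]
    - [[0,0,0],[0,0,0]]
    - [[0,0,0],[0,0,0]]
    - [[0,0,0],[0,0,0]]
    - [[0,0,0],[0,0,0]]
    - [[0,0,0],[0,0,0]]
    - [[0,0,0],[0,0,0]]
  gripper: 0.0
  squeeze: 45

```text
clock: 3.82
tcp_pos: [0.5059, -0.2382, 0.0806]
tool_rot: [-0.178, 1.567, -0.144]
ft_force: [-0.4, 0.2, -0.4]
grip_width: 0.242
```

```bash
python3 st.py
```

```text
t 3.825 p [ 0.5059 -0.2382  0.0806] j [-5.020e-01 -3.000e-03  1.579e+00  1.000e-03  1.562e+00 -5.360e-01] f [-0.4  0.2 -0.4] g 0.242
x [ 0.004 -0.001 -1.   ] z [0.999 0.034 0.004] jaw 1.97
```

Emit:
servo_tool:
  series:
    - [[0,0,1],[0,0,0]]
    - [[0,0,1.5],[0,0,0]]
    - [[0,0,2],[0,0,0]]
    - [[0,0,2],[0,0,0]]
    - [[0,0,3],[0,0,0]]
    - [[0,0,3],[0,0,0]]
    - [[0,0,2],[0,0,0]]
    - [[0,0,0],[0,0,0]]

```text
clock: 4.82
tcp_pos: [0.5056, -0.2381, 0.2392]
tool_rot: [-0.391, 1.561, -0.356]
ft_force: [1.0, 0.7, -1.8]
grip_width: 0.221
```

```bash
python3 st.py; python3 - <<'E'
from bench import *
from h import *
for n,b in [("side",(200,150,350,300)),("top",(310,170,410,240))]:
    d=read_camera(n); crop(d,*b,4 if n=="side" else 8,f"pics/{n}2.png"); np.savez(f"{n}2.npz",**d)
E
python3 - <<'E'
import json,numpy as np
from scipy.optimize import least_squares
L=[json.loads(l) for l in open('log.jsonl')]
L.insert(0,dict(j=[1.08729987,.0918525,1.23186336,0,1.81977867,-.0566],p=[.24825954,.54591487,.2215234]))
J=np.array([l['j'] for l in L]);P=np.array([l['p'] for l in L])
r=np.hypot(P[:,0],P[:,1]);z=P[:,2]
def f(q):
    a1,a2,a3,dh,dT=q[:5]; b=q[5]
    j2,j3,j5=J[:,1],J[:,2],J[:,4]
    s=j2+j3;t=s+j5
    return np.r_[a1+a2*np.sin(j2)+a3*np.sin(s)+b*np.cos(s)+dT*np.sin(t)-r, dh+a2*np.cos(j2)+a3*np.cos(s)-b*np.sin(s)+dT*np.cos(t)-z]
for b0 in [0]:
    s=least_squares(f,[0,.45,.5,.35,.25,0]); print(s.x.round(4),np.abs(s.fun).max())
    A=np.linalg.svd(s.jac)[1];print(A)
E
```

```text
t 4.825 p [ 0.5056 -0.2381  0.2392] j [-0.502 -0.026  1.321  0.002  1.836 -0.536] f [ 1.   0.7 -1.8] g 0.221
x [ 0.01  -0.004 -1.   ] z [0.999 0.034 0.009] jaw 1.97
[0.0012 0.3716 0.5583 0.1625 0.3536 0.0968] 6.028600432761433e-05
[5.27298959 3.73641116 0.34978764 0.2493378  0.22393422 0.01204768]
```

View pics/side2.png

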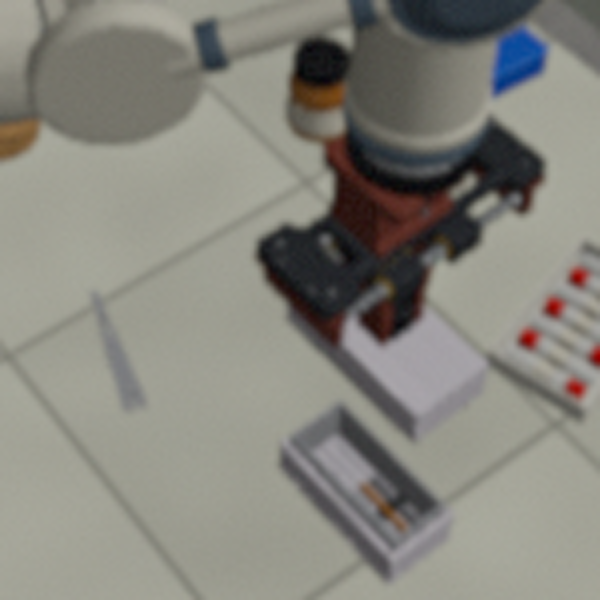

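The cover is up and level, and the open box is left standing at about (360,490) in this crop. I'll start turning in the air, which also gives data to fit the arm kinematics for planning.

Emit:
servo_tool:
  series:
    - [[0,1.5,0],[0,0,5]]
    - [[0,2.5,0],[0,0,8]]
    - [[0,2.5,0],[0,0,8]]
    - [[0,2.5,0],[-2,-4,8]]
    - [[0,2.5,0],[-4,-7,0]]
    - [[0,2.5,0],[-4,-7,0]]
    - [[0,2.5,0],[-4,-7,0]]
    - [[0,0,0],[0,0,0]]

```text
clock: 5.92
tcp_pos: [0.5006, -0.0672, 0.2206]
tool_rot: [-1.055, 1.074, -0.495]
ft_force: [-0.2, 0.4, -1.5]
grip_width: 0.224
```

```bash
python3 st.py
```

```text
t 5.925 p [ 0.5006 -0.0672  0.2206] j [-0.063 -0.601  1.888 -0.204  1.401 -0.634] f [-0.2  0.4 -1.5] g 0.224
x [ 0.419 -0.226 -0.879] z [0.795 0.559 0.235] jaw 35.13
```

Emit:
servo_tool:
  series:
    - [[0,0,0],[8,0,0]]
    - [[0,0,0],[8,0,0]]
    - [[0,0,0],[8,0,0]]
    - [[0,0,0],[0,0,0]]

```text
clock: 6.42
tcp_pos: [0.5, -0.0678, 0.2179]
tool_rot: [-0.089, 1.109, 0.379]
ft_force: [0.3, -0.4, -2.4]
grip_width: 0.225
```

```bash
python3 st.py
```

```text
t 6.425 p [ 0.5    -0.0678  0.2179] j [-0.43  -0.533  1.839  0.329  1.508 -0.864] f [ 0.3 -0.4 -2.4] g 0.225
x [ 0.414  0.165 -0.895] z [0.795 0.413 0.444] jaw 27.43
```

```bash
cat > kin.py <<'E'
import json,numpy as np
from scipy.optimize import least_squares
from scipy.spatial.transform import Rotation as Ro
Rz=lambda a:Ro.from_euler('z',a).as_matrix()
Ry=lambda a:Ro.from_euler('y',a).as_matrix()
# approach=wrist z ; jaw: at j6=0 tool down jaw along radial
def fk(j,q,s4=1,s6=1,full=False):
    a1,d1,a2,b,a3,c,dT=q
    R=Rz(j[0]);p=R@[a1,0,d1]; R=R@Ry(j[1]); p=p+R@[0,0,a2]; R=R@Ry(j[2]); p=p+R@[b,0,0]; el=p.copy(); p=p+R@[0,0,a3]
    w=p.copy()
    R=R@Rz(s4*j[3])@Ry(j[4]); p=p+R@[c,0,dT]; R=R@Rz(s6*j[5])
    # columns: tool x=R z ; tool z = jaw = -R x (sign fitted)
    T=np.stack([R[:,2],R[:,1],-R[:,0]],1)
    return (p,T,w,el) if full else (p,T)
LOW=np.array([-2.87,-.86,.17,-1.51,.06,-2.65]);HI=np.array([2.87,2.18,2.46,4.65,2.69,2.65])
def load():
    return [json.loads(l) for l in open('log.jsonl')]
def fit(s4=1,s6=1):
    L=load()
    def f(q):
        r=[]
        for l in L:
            p,T=fk(l['j'],q,s4,s6); r+=list(p-l['p'])
        return np.array(r+list(1e-3*(q-[0,.17,.37,.09,.56,0,.3])))
    return least_squares(f,[0,.17,.37,.09,.56,0,.3])
def ik(p,T,q,seeds,s4=1,s6=1):
    best=None
    for s in seeds:
        def f(j):
            a,B=fk(j,q,s4,s6); return np.r_[(a-p)*5,(Ro.from_matrix(B.T@T)).as_rotvec()]
        r=least_squares(f,np.clip(s,LOW+.01,HI-.01),bounds=(LOW,HI),max_nfev=200)
        if best is None or r.cost<best[0]: best=(r.cost,r.x)
        if best[0]<1e-10: break
    return best
E
python3 - <<'E'
from kin import *
for s4 in (1,-1):
  for s6 in (1,-1):
    r=fit(s4,s6); L=load()
    e=[Ro.from_matrix(fk(l['j'],r.x,s4,s6)[1].T@np.array(l['R'])).magnitude() for l in L]
    print(s4,s6,r.x.round(4),np.abs(r.fun[:-7]).max(),np.round(e,3))
E
```

```text
1 1 [-0.0017  0.17    0.3863  0.1035  0.5556 -0.0044  0.3691] 0.03786465495486632 [0. 0. 0. 0. 0. 0. 0. 0.]
1 -1 [-0.0017  0.17    0.3863  0.1035  0.5556 -0.0044  0.3691] 0.03786465495486632 [0.267 1.054 1.069 1.072 1.072 1.071 1.269 1.728]
-1 1 [ 0.0032 -0.1416  0.0521 -0.0428  0.5436 -0.0157 -0.1312] 0.10937582004406965 [0.001 0.01  0.004 0.003 0.003 0.003 0.408 0.658]
-1 -1 [ 0.0032 -0.1416  0.0521 -0.0428  0.5436 -0.0157 -0.1312] 0.10937582004406965 [0.267 1.053 1.07  1.072 1.072 1.072 1.389 1.778]
```

```bash
python3 - <<'E'
import re
s=open('kin.py').read()
s=s.replace("a1,d1,a2,b,a3,c,dT=q","a1,d1,a2,b,a3,c,dT,y1,y4=q").replace("p=R@[a1,0,d1]","p=R@[a1,y1,d1]").replace("R=R@Rz(s4*j[3])@Ry(j[4]); p","R=R@Rz(s4*j[3]); p=p+R@[0,y4,0]; R=R@Ry(j[4]); p").replace(",0,.3])))",",0,.3,.03,0])))").replace("c,0,.3])","c").replace("[0,.17,.37,.09,.56,0,.3])","[0,.17,.37,.09,.56,0,.3,.03,0])")
open('kin.py','w').write(s)
E
python3 - <<'E'
from kin import *
r=fit(); print(r.x.round(4),np.abs(r.fun[:-9]).max())
print(np.linalg.svd(r.jac)[1])
E
```

```text
[0.     0.1572 0.3726 0.0969 0.5585 0.     0.3493 0.034  0.    ] 5.984458696650652e-08
[5.61461338 4.88050525 3.99082275 0.52586045 0.41261986 0.35015447
 0.27294657 0.23623651 0.1744359 ]
```

```bash
python3 - <<'E'
from bench import *
from h import *
from kin import *
q=fit().x
o=get_obs(); p,T,w,el=fk(o["joints"],q,full=True)
print(p,w,el)
allp=[]
for n in ["side","top"]:
    d=read_camera(n); np.savez(f"{n}3.npz",**d); cv2.imwrite(f"pics/{n}3.png",cv2.cvtColor(d["pixels"],cv2.COLOR_RGB2BGR))
    X=cloud(d).reshape(-1,3); X=X[np.isfinite(X[:,0])&(X[:,2]>.1)]
    Y=(X-p)@T   # tool frame
    allp.append(Y)
    for a in np.arange(-.5,.1,.025):
        s=Y[(Y[:,0]>a)&(Y[:,0]<a+.025)&(np.hypot(Y[:,1],Y[:,2])<.15)]
        if len(s)>5: print(n,round(a,3),len(s),"y",np.percentile(s[:,1],[2,98]).round(3),"z",np.percentile(s[:,2],[2,98]).round(3),"r",np.percentile(np.hypot(s[:,1],s[:,2]),[10,50,95]).round(3))
E
```

```text
[ 0.49997571 -0.06776751  0.21794171] [ 0.35531449 -0.12536653  0.53066614] [-0.13479248  0.09914387  0.38467814]
side -0.4 2228 y [-0.061  0.133] z [-0.127  0.054] r [0.018 0.042 0.142]
side -0.375 1655 y [-0.07   0.129] z [-0.129  0.059] r [0.046 0.076 0.138]
side -0.35 197 y [-0.073  0.134] z [-0.134  0.059] r [0.07  0.073 0.147]
side -0.325 43 y [-0.062 -0.02 ] z [-0.064  0.034] r [0.039 0.042 0.069]
side -0.3 6 y [-0.037 -0.032] z [0.014 0.021] r [0.039 0.039 0.039]
side -0.275 65 y [-0.04  -0.017] z [-0.036  0.025] r [0.038 0.04  0.041]
side -0.25 136 y [-0.04  -0.002] z [-0.039  0.021] r [0.039 0.04  0.041]
side -0.225 179 y [-0.042  0.004] z [-0.041  0.029] r [0.039 0.041 0.042]
side -0.2 99 y [-0.04 -0.  ] z [-0.04   0.018] r [0.036 0.039 0.042]
side -0.175 136 y [-0.039  0.027] z [-0.043  0.002] r [0.039 0.043 0.05 ]
side -0.15 216 y [-0.034  0.025] z [-0.088  0.083] r [0.036 0.066 0.089]
side -0.125 747 y [-0.035  0.028] z [-0.09   0.085] r [0.034 0.067 0.09 ]
side -0.1 134 y [-0.036  0.019] z [-0.08   0.073] r [0.03  0.05  0.084]
side -0.05 11 y [-0.014  0.003] z [0.008 0
[... 675 characters left out ...]
 -0.25 217 y [-0.029  0.036] z [0.001 0.041] r [0.036 0.037 0.039]
top -0.225 297 y [-0.033  0.038] z [-0.006  0.04 ] r [0.037 0.038 0.04 ]
top -0.2 161 y [-0.027  0.036] z [0.002 0.039] r [0.032 0.036 0.04 ]
top -0.175 45 y [-0.025  0.036] z [-0.036  0.038] r [0.036 0.037 0.039]
top -0.15 27 y [-0.025  0.026] z [0.007 0.073] r [0.023 0.026 0.058]
top -0.125 974 y [-0.032  0.031] z [-0.078  0.089] r [0.025 0.064 0.09 ]
top -0.1 209 y [-0.032  0.032] z [-0.073  0.081] r [0.027 0.044 0.084]
top -0.05 7 y [-0.011  0.008] z [0.02  0.021] r [0.021 0.022 0.023]
top 0.0 509 y [-0.058  0.064] z [-0.029  0.032] r [0.027 0.046 0.066]
top 0.025 49 y [0.017 0.065] z [-0.021  0.032] r [0.038 0.054 0.07 ]
```

View pics/side3.png

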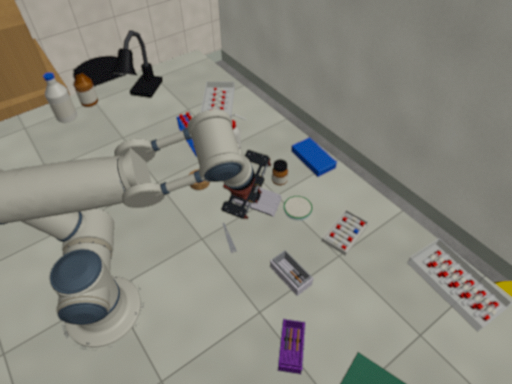

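```bash
cat > plan.py <<'E'
from kin import *
Q=fit().x
SEEDS=[[a,-.2,1.6,b,c,e] for b in (0,1.5,3.1,-1.2,4.3) for c in (.8,1.7) for a in (0,) for e in (0,1.6,-1.6)]
def toolpose(Rc,pc,kind,jaw,th,e=.025,h=.022):
    cx,cy,cz=Rc.T
    if kind=="knob":
        tx=-cz*np.cos(th)+cx*np.sin(th); g=pc+cz*(.034+h)
    else:
        tx=cz*np.cos(th)+cx*np.sin(th); g=pc-cx*e+cz*(.034-h)
    tz=jaw*cy; ty=np.cross(tz,tx)
    return g+.019*tx, np.stack([tx,ty,tz],1)
def solve(p,T,seed=None,n=99):
    best=None
    az=np.arctan2(p[1],p[0])
    S=[] if seed is None else [list(seed)]
    S+= [[az]+s[1:] for s in SEEDS][:n] if seed is None else []
    for s in S:
        c,j=ik(p,T,Q,[np.array(s)])
        if c<1e-9:
            m=min((j-LOW).min(),(HI-j).min())
            if best is None or m>best[0]: best=(m,j)
    return best
def Rcov(cx,cz): return np.stack([cx,np.cross(cz,cx),cz],1)
def dirv(a): return np.array([np.cos(a),np.sin(a),0])
UP=np.array([0,0,1.])
E
cat > search.py <<'E'
from plan import *
import sys
box=np.array([.505,-.238,.040]); ring=np.array([.4825,.258,.034])
R=np.radians
print("box grasp")
for lab,a in (("cx+y",92),("cx-y",-88)):
  for th in (30,45):
    for jw in (1,-1):
      r=[solve(*toolpose(Rcov(dirv(R(a)),UP),box+UP*dz,"knob",jw,R(th))) for dz in (0,.12)]
      print(lab,th,jw,[None if x is None else (round(x[0],2),x[1].round(2)) for x in r])
print("final")
for phi in range(-150,181,30):
    for jw in (1,-1):
      Rc=Rcov(dirv(R(phi)),-UP)
      r=[solve(*toolpose(Rc,ring+UP*(.034+dz),"side",jw,R(45))) for dz in (0,.1)]
      if r[0] is not None: print(phi,jw,[None if x is None else (round(x[0],2),x[1].round(2)) for x in r])
E
time python3 search.py
```

```text
box grasp
cx+y 30 1 [(np.float64(0.22), array([-0.72,  0.27,  1.37,  0.39,  1.86,  2.43])), (np.float64(0.13), array([-0.72,  0.23,  1.21,  0.42,  2.05,  2.52]))]
cx+y 30 -1 [(np.float64(0.83), array([-0.72,  0.27,  1.37,  0.39,  1.86, -0.71])), (np.float64(0.64), array([-0.72,  0.23,  1.21,  0.42,  2.05, -0.62]))]
cx+y 45 1 [(np.float64(0.24), array([-0.79,  0.43,  1.27,  0.56,  2.01,  2.41])), (np.float64(0.11), array([-0.79,  0.36,  1.14,  0.62,  2.18,  2.54]))]
cx+y 45 -1 [(np.float64(0.68), array([-0.79,  0.43,  1.27,  0.56,  2.01, -0.73])), (np.float64(0.51), array([-0.79,  0.36,  1.14,  0.62,  2.18, -0.61]))]
cx-y 30 1 [(np.float64(0.68), array([-0.21, -0.12,  1.78, -0.52,  1.37, -0.17])), (np.float64(0.69), array([-0.21, -0.17,  1.61, -0.51,  1.56, -0.28]))]
cx-y 30 -1 [None, None]
cx-y 45 1 [(np.float64(0.61), array([-0.08, -0.09,  1.85, -0.8 ,  1.36,  0.05])), (np.float64(0.68), array([-0.08, -0.18,  1.71, -0.78,  1.52, -0.11]))]
cx-y 45 -1 [None, None]
final
-150 1 [(np.float64(0.41), array([ 0.46,  0.76,  0.89, -0.06,  2.28, -1.66])), (np.float64(0.26), array([ 0.46,  0.7
[... 2116 characters left out ...]
]))]
120 -1 [(np.float64(0.06), array([0.  , 0.25, 1.56, 0.67, 1.74, 2.59])), None]
150 1 [(np.float64(0.67), array([ 0.13,  0.52,  1.23,  0.5 ,  2.02, -0.84])), (np.float64(0.54), array([ 0.13,  0.44,  1.14,  0.54,  2.15, -0.75]))]
150 -1 [(np.float64(0.35), array([0.13, 0.52, 1.23, 0.5 , 2.02, 2.3 ])), (np.float64(0.26), array([0.13, 0.44, 1.14, 0.54, 2.15, 2.39]))]
180 1 [(np.float64(0.47), array([ 0.29,  0.69,  0.98,  0.26,  2.22, -1.2 ])), (np.float64(0.32), array([ 0.29,  0.64,  0.88,  0.29,  2.37, -1.15]))]
180 -1 [(np.float64(0.47), array([0.29, 0.69, 0.98, 0.26, 2.22, 1.94])), (np.float64(0.32), array([0.29, 0.64, 0.88, 0.29, 2.37, 1.99]))]
real	2m12.809s
user	2m12.660s
sys	0m0.285s
```

```bash
cat > delta.py <<'E'
import sys,numpy as np
from bench import *
from scipy.spatial.transform import Rotation as Ro
# usage: delta.py x y z  tx ty tz  jx jy jz
a=[float(v) for v in sys.argv[1:]]
o=get_obs(); R=Ro.from_euler("xyz",o["tool_rot"]).as_matrix()
tx=np.array(a[3:6]);tx/=np.linalg.norm(tx); z=np.array(a[6:9]); z-=tx*(z@tx); z/=np.linalg.norm(z)
T=np.stack([tx,np.cross(z,tx),z],1)
print("dpos cm",((np.array(a[:3])-o["tcp_pos"])*100).round(2),"rotvec deg",np.degrees(Ro.from_matrix(T@R.T).as_rotvec()).round(2))
E
python3 delta.py .5059 -.2382 .2 0 0 -1 .9994 .0344 0
```

```text
dpos cm [  0.57 -17.22  -1.86] rotvec deg [ -4.19  26.37 -24.63]
```

Emit:
servo_tool:
  series:
    - [[0,-2,0],[-0.9,5.3,-5]]
    - [[0,-3,0],[-0.9,5.3,-5]]
    - [[0.2,-3,0],[-0.9,5.3,-5]]
    - [[0.2,-3,0],[-0.8,5.3,-5]]
    - [[0.2,-3,0],[-0.8,5.3,-5]]
    - [[0,-2,0],[0,0,0]]
    - [[0,-0.5,0],[0,0,0]]
    - [[0,0,0],[0,0,0]]

```text
clock: 7.52
tcp_pos: [0.5098, -0.2294, 0.2209]
tool_rot: [-2.269, 1.548, -2.234]
ft_force: [-0.3, 0.3, -1.2]
grip_width: 0.221
```

```bash
python3 st.py;python3 delta.py .5059 -.2382 .15 0 0 -1 .9994 .0344 0
```

```text
t 7.525 p [ 0.5098 -0.2294  0.2209] j [-0.47  -0.015  1.342 -0.023  1.818 -0.51 ] f [-0.3  0.3 -1.2] g 0.221
x [-0.014 -0.018 -1.   ] z [ 0.999  0.035 -0.015] jaw 1.99
dpos cm [-0.39 -0.88 -7.09] rotvec deg [ 1.04 -0.81 -0.02]
```

Emit:
servo_tool:
  series:
    - [[-0.4,-0.9,-2],[1,-0.8,0]]
    - [[0,0,-3],[0,0,0]]
    - [[0,0,-2],[0,0,0]]
    - [[0,0,-1],[0,0,0]]
    - [[0,0,0],[0,0,0]]

```text
clock: 8.15
tcp_pos: [0.5053, -0.2358, 0.1429]
tool_rot: [-0.368, 1.561, -0.328]
ft_force: [-0.5, 0.5, -2.2]
grip_width: 0.224
```

```bash
python3 st.py;python3 delta.py .5059 -.2382 .082 0 0 -1 .9994 .0344 0; python3 - <<'E'
from bench import *
from h import *
d=read_camera("side"); crop(d,220,200,340,300,6,f"pics/side4.png")
E
```

```text
t 8.15 p [ 0.5053 -0.2358  0.1429] j [-0.499 -0.033  1.498  0.002  1.667 -0.538] f [-0.5  0.5 -2.2] g 0.224
x [ 0.009 -0.003 -1.   ] z [0.999 0.04  0.009] jaw 2.26
dpos cm [ 0.06 -0.24 -6.09] rotvec deg [ 0.18  0.54 -0.29]
```

View pics/side4.png

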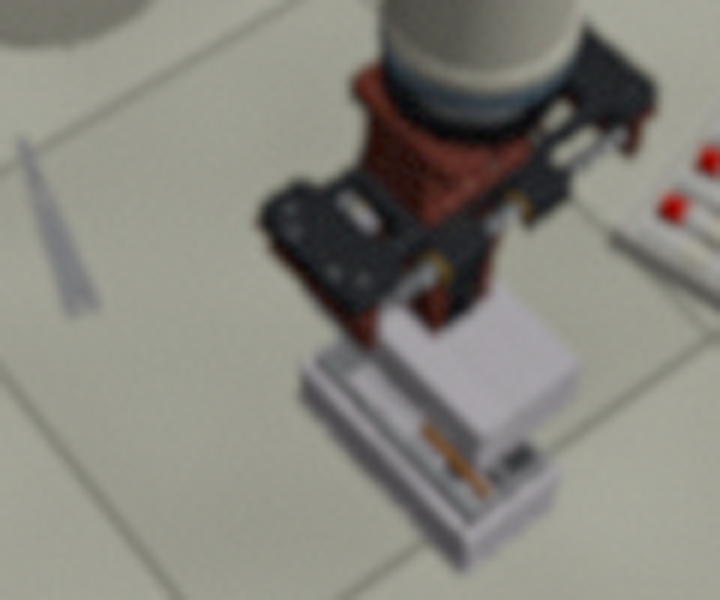

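Emit:
servo_tool:
  series:
    - [[0.05,-0.25,-1.5],[0.2,0.5,-0.3]]
    - [[0,0,-1.5],[0,0,0]]
    - [[0,0,-0.8],[0,0,0]]
    - [[0,0,0],[0,0,0]]

```text
clock: 8.7
tcp_pos: [0.5068, -0.2389, 0.1042]
tool_rot: [-0.363, 1.568, -0.329]
ft_force: [0.2, 0.8, -1.9]
grip_width: 0.225
```

```bash
python3 st.py;python3 delta.py .5059 -.2382 .082 0 0 -1 .9994 .0344 0
```

```text
t 8.7 p [ 0.5068 -0.2389  0.1042] j [-0.501 -0.009  1.543  0.     1.605 -0.536] f [ 0.2  0.8 -1.9] g 0.225
x [ 0.003 -0.001 -1.   ] z [0.999 0.034 0.003] jaw 1.95
dpos cm [-0.09  0.07 -2.22] rotvec deg [0.05 0.15 0.02]
```

Well aligned. Lowering onto the collar.

Emit:
servo_tool:
  series:
    - [[-0.1,0.07,-0.6],[0,0,0]]
    - [[0,0,-0.6],[0,0,0]]
    - [[0,0,-0.5],[0,0,0]]
    - [[0,0,-0.4],[0,0,0]]
    - [[0,0,0],[0,0,0]]

```text
clock: 9.32
tcp_pos: [0.506, -0.2383, 0.0825]
tool_rot: [-0.414, 1.567, -0.38]
ft_force: [0.2, 0.2, -2.2]
grip_width: 0.224
```

```bash
python3 st.py;python3 delta.py .5059 -.2382 .082 0 0 -1 .9994 .0344 0
```

```text
t 9.325 p [ 0.506  -0.2383  0.0825] j [-0.501 -0.004  1.577  0.     1.565 -0.535] f [ 0.2  0.2 -2.2] g 0.224
x [ 0.004 -0.001 -1.   ] z [0.999 0.034 0.004] jaw 1.96
dpos cm [-0.01  0.01 -0.05] rotvec deg [0.08 0.21 0.02]
```

Emit:
servo_tool:
  series:
    - [[0,0,-0.2],[0,0,0]]
    - [[0,0,0],[0,0,0]]

```text
clock: 9.57
tcp_pos: [0.5064, -0.2384, 0.081]
tool_rot: [-0.444, 1.566, -0.409]
ft_force: [0.0, -0.7, -2.1]
grip_width: 0.223
```

Emit:
servo_tool:
  series:
    - [[0,0,0],[0,0,0]]
    - [[0,0,0],[0,0,0]]
    - [[0,0,0],[0,0,0]]
    - [[0,0,0],[0,0,0]]
  gripper: 0.7

```text
clock: 10.07
tcp_pos: [0.5069, -0.2388, 0.0822]
tool_rot: [-0.478, 1.564, -0.444]
ft_force: [0.9, -0.3, -0.6]
grip_width: 0.637
```

```bash
python3 st.py;python3 - <<'E'
from plan import *
tx=np.array
p,T=toolpose(Rcov(dirv(np.radians(-88)),UP),np.array([.506,-.238,.040]),"knob",1,np.radians(45),h=.022)
print(p,T)
E
```

```text
t 10.075 p [ 0.5069 -0.2388  0.0822] j [-0.501 -0.004  1.577  0.     1.561 -0.535] f [ 0.9 -0.3 -0.6] g 0.637
x [ 0.007 -0.003 -1.   ] z [0.999 0.034 0.006] jaw 1.95
[ 0.50646888 -0.25142684  0.08256497] [[ 0.02467767 -0.02467767  0.99939083]
 [-0.70667603  0.70667603  0.0348995 ]
 [-0.70710678 -0.70710678 -0.        ]]
```

Emit:
servo_tool:
  series:
    - [[0,0,2.5],[0,0,0]]
    - [[0,0.4,2],[-9,-0.3,0]]
    - [[0,0.4,0],[-9,-0.3,0]]
    - [[0,0.4,0],[-9,-0.3,0]]
    - [[0,0.4,0],[-9,-0.3,0]]
    - [[0,0.4,0],[-9,-0.3,0]]
    - [[0,0,0],[0,0,0]]

```text
clock: 10.95
tcp_pos: [0.5077, -0.219, 0.1306]
tool_rot: [-1.552, 0.759, -1.517]
ft_force: [0.5, -0.1, -0.2]
grip_width: 0.699
```

```bash
python3 st.py;python3 delta.py .5065 -.2165 .119 0.0247 -.7067 -.7071 .9994 .0349 0;python3 - <<'E'
from bench import *
from h import *
d=read_camera("side"); np.savez("side5.npz",**d); crop(d,220,200,340,300,6,f"pics/side5.png")
w=cloud(d); p=d["pixels"].astype(int).sum(-1)
w=w[230:300,250:330].reshape(-1,3); s=w[(w[:,2]>.066)&(w[:,2]<.082)&(abs(w[:,0]-.505)<.04)&(abs(w[:,1]+.238)<.08)]; print(np.median(s[:,2]),rect(s[:,:2]))
E
```

```text
t 10.95 p [ 0.5077 -0.219   0.1306] j [ 0.    -0.137  1.814 -0.817  1.459  0.06 ] f [ 0.5 -0.1 -0.2] g 0.699
x [ 0.039 -0.725 -0.688] z [0.999 0.041 0.014] jaw 2.32
dpos cm [-0.12  0.25 -1.16] rotvec deg [ 1.5   0.85 -0.31]
0.0739960455690109 ((504.40167236328125, -238.14781188964844), (64.9730453491211, 128.9246368408203), 1.7524455785751343)
```

View pics/side5.png

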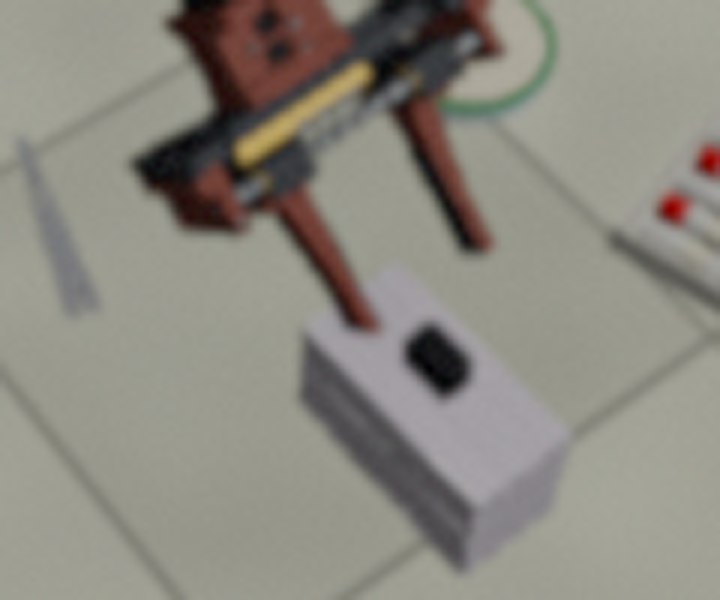

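The cover is seated flat on the box again, with its top measured at 74 mm. The gripper is tilted 45° and the knob sits between the open fingers. Moving in.

Emit:
servo_tool:
  series:
    - [[-0.1,0.25,-1.2],[1.5,0.85,-0.3]]
    - [[0,-0.8,-0.8],[0,0,0]]
    - [[0,-0.9,-0.9],[0,0,0]]
    - [[0,-0.9,-0.9],[0,0,0]]
    - [[0,-0.5,-0.5],[0,0,0]]
    - [[0,0,0],[0,0,0]]

```text
clock: 11.75
tcp_pos: [0.5068, -0.2543, 0.0885]
tool_rot: [-1.563, 0.793, -1.539]
ft_force: [-0.5, 0.4, -0.1]
grip_width: 0.696
```

```bash
python3 st.py;python3 delta.py .5065 -.2515 .084 0.0247 -.7067 -.7071 .9994 .0349 0
```

```text
t 11.75 p [ 0.5068 -0.2543  0.0885] j [-0.087 -0.096  1.839 -0.792  1.366  0.046] f [-0.5  0.4 -0.1] g 0.696
x [ 0.022 -0.702 -0.712] z [1.    0.026 0.006] jaw 1.49
dpos cm [-0.03  0.28 -0.45] rotvec deg [-0.42  0.32  0.51]
```

Emit:
servo_tool:
  series:
    - [[0,0.25,-0.4],[0,0.3,0.5]]
    - [[0,0,0],[0,0,0]]

```text
clock: 12.0
tcp_pos: [0.5071, -0.2514, 0.0845]
tool_rot: [-1.57, 0.793, -1.535]
ft_force: [0.3, 0.7, 0.5]
grip_width: 0.704
```

```bash
python3 st.py;python3 delta.py .5065 -.2515 .084 0.0247 -.7067 -.7071 .9994 .0349 0
```

```text
t 12.0 p [ 0.5071 -0.2514  0.0845] j [-0.081 -0.095  1.845 -0.793  1.362  0.045] f [0.3 0.7 0.5] g 0.704
x [ 0.025 -0.701 -0.712] z [0.999 0.036 0.001] jaw 2.04
dpos cm [-0.06 -0.01 -0.05] rotvec deg [-0.43  0.02 -0.04]
```

Emit:
servo_tool:
  series:
    - [[0,0,0],[0,0,0]]
    - [[0,0,0],[0,0,0]]
    - [[0,0,0],[0,0,0]]
    - [[0,0,0],[0,0,0]]
    - [[0,0,0],[0,0,0]]
    - [[0,0,0],[0,0,0]]
  gripper: 0.0
  squeeze: 45

```text
clock: 12.75
tcp_pos: [0.5077, -0.2507, 0.0853]
tool_rot: [-1.568, 0.793, -1.532]
ft_force: [1.0, 0.3, -0.6]
grip_width: 0.229
```

```bash
python3 st.py
```

```text
t 12.75 p [ 0.5077 -0.2507  0.0853] j [-0.08  -0.096  1.844 -0.793  1.362  0.045] f [ 1.   0.3 -0.6] g 0.229
x [ 0.027 -0.701 -0.712] z [0.999 0.037 0.002] jaw 2.11
```

Emit:
servo_tool:
  series:
    - [[0,0,1],[0,0,0]]
    - [[0,0,1.5],[0,0,0]]
    - [[0,0,2],[0,0,0]]
    - [[0,0,3],[0,0,0]]
    - [[0,0,4],[0,0,0]]
    - [[0,1,4],[0,0,0]]
    - [[0,2,2],[0,0,0]]
    - [[0,0,0],[0,0,0]]

```text
clock: 13.75
tcp_pos: [0.5059, -0.2199, 0.2746]
tool_rot: [-1.559, 0.794, -1.527]
ft_force: [0.3, 0.2, -2.4]
grip_width: 0.224
```

```bash
python3 st.py; python3 - <<'E'
from bench import *
from h import *
d=read_camera("side"); crop(d,200,150,340,300,4,f"pics/side6.png")
E
```

```text
t 13.75 p [ 0.5059 -0.2199  0.2746] j [-0.019 -0.195  1.592 -0.778  1.651 -0.155] f [ 0.3  0.2 -2.4] g 0.224
x [ 0.031 -0.7   -0.713] z [0.999 0.036 0.008] jaw 2.05
```

View pics/side6.png

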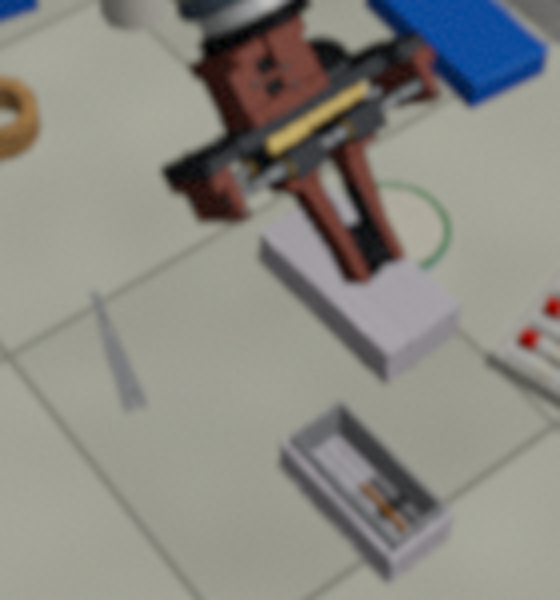

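Emit:
servo_tool:
  series:
    - [[0,1.5,0],[5,0.2,0]]
    - [[0,2.5,0],[8,0.3,0]]
    - [[0,2.5,0],[8,0.3,0]]
    - [[0,2.5,0],[8,0.3,0]]
    - [[0,2.5,0],[8,0.3,0]]
    - [[0,2.5,0],[8,0.3,0]]
    - [[0,2.5,0],[8,0.3,0]]
    - [[0,2.5,0],[8,0.3,0]]

```text
clock: 14.8
tcp_pos: [0.5032, -0.0288, 0.2667]
tool_rot: [1.59, 1.251, 1.625]
ft_force: [0.4, -0.3, -2.2]
grip_width: 0.228
```

```bash
python3 st.py; python3 delta.py .505 .052 .15 -.025 .7116 -.701 .9994 .0349 0
```

```text
t 14.8 p [ 0.5032 -0.0288  0.2667] j [-0.33  -0.097  1.371  0.322  1.971 -0.254] f [ 0.4 -0.3 -2.2] g 0.228
x [-0.017  0.314 -0.949] z [ 0.999  0.036 -0.006] jaw 2.08
dpos cm [  0.18   8.08 -11.67] rotvec deg [27.14  0.64 -0.15]
```

Emit:
servo_tool:
  series:
    - [[0,2,-1],[7,0.2,0]]
    - [[0,2,-1],[7,0.2,0]]
    - [[0,2,-2],[7,0.2,0]]
    - [[0,2,-2],[6,0,0]]
    - [[0,0,-1],[0,0,0]]
    - [[0,0,0],[0,0,0]]

```text
clock: 15.55
tcp_pos: [0.5022, 0.0474, 0.1888]
tool_rot: [1.581, 0.771, 1.604]
ft_force: [1.0, 0.7, -2.6]
grip_width: 0.222
```

```bash
python3 st.py; python3 delta.py .505 .052 .08 -.025 .7116 -.701 .9994 .0349 0; python3 - <<'E'
from bench import *
from h import *
d=read_camera("side"); crop(d,180,120,340,280,4,f"pics/side7.png")
E
```

```text
t 15.55 p [0.5022 0.0474 0.1888] j [-0.441 -0.027  1.599  0.742  1.904 -0.334] f [ 1.   0.7 -2.6] g 0.222
x [-0.024  0.717 -0.697] z [ 1.     0.027 -0.007] jaw 1.52
dpos cm [  0.28   0.46 -10.88] rotvec deg [-0.39 -0.41  0.48]
```

View pics/side7.png

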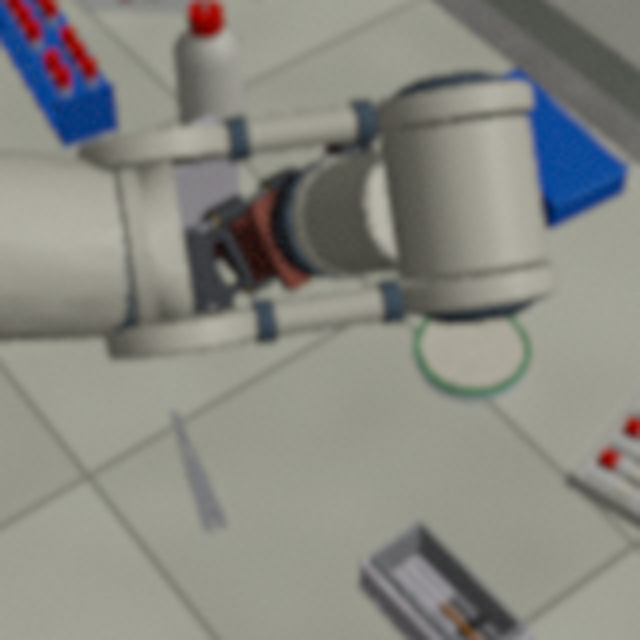

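```bash
python3 - <<'E'
from bench import *
from h import *
d=read_camera("top"); crop(d,180,140,320,260,5,f"pics/top7.png"); np.savez("top7.npz",**d)
E
```

```text
(no output)
```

View pics/top7.png

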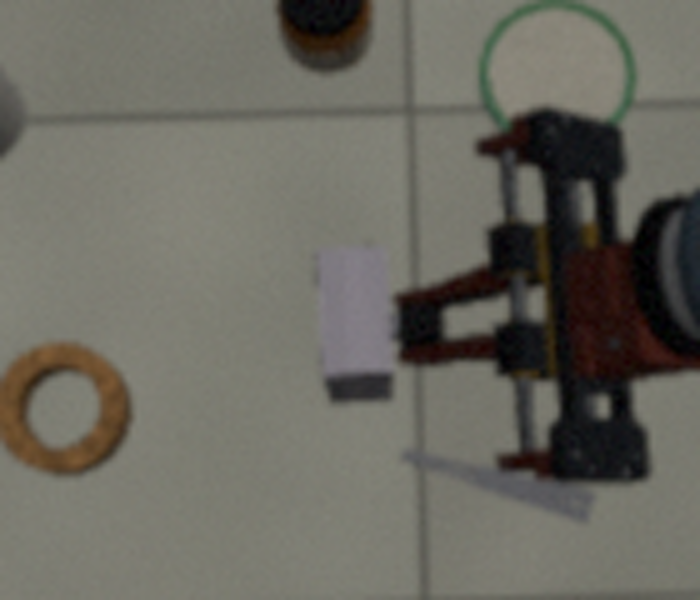

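The top view shows the cover upright on its end, its end face at about (251,202), with the ring, forceps and jar well clear. I'll check how plumb it is from depth.

```bash
python3 - <<'E'
from h import *
d=dict(np.load("top7.npz")); X=cloud(d)
w=X[191:213,245:257].reshape(-1,3); w=w[(w[:,2]>.23)]
c=np.median(w,0); A=np.c_[w[:,:2]-c[:2],np.ones(len(w))]; s=np.linalg.lstsq(A,w[:,2],rcond=None)[0]
print(len(w),c,"slope deg",np.degrees(s[:2]), "rms",np.std(A@s-w[:,2]), rect(w[:,:2]))
E
```

```text
264 [0.50236244 0.07384858 0.26651847] slope deg [0.01509846 0.26584858] rms 0.0012943676487370494 ((502.3905944824219, 73.8687744140625), (26.59006690979004, 51.6277961730957), 88.6346664428711)
```

Emit:
servo_tool:
  series:
    - [[0.2,0.4,-2],[-0.4,-0.4,0.5]]
    - [[0,0,-3],[0,0,0]]
    - [[0,0,-3],[0,0,0]]
    - [[0,0,-2.5],[0,0,0]]
    - [[0,0,-1.5],[0,0,0]]
    - [[0,0,0],[0,0,0]]

```text
clock: 16.4
tcp_pos: [0.5069, 0.0519, 0.0678]
tool_rot: [1.551, 0.79, 1.598]
ft_force: [0.4, -0.2, -2.1]
grip_width: 0.228
```

```bash
python3 st.py; python3 delta.py .505 .052 .053 -.025 .7116 -.701 .9994 .0349 0
```

```text
t 16.4 p [0.5069 0.0519 0.0678] j [-0.423  0.061  1.724  0.696  1.72  -0.494] f [ 0.4 -0.2 -2.1] g 0.228
x [-0.019  0.704 -0.71 ] z [0.999 0.041 0.014] jaw 2.37
dpos cm [-0.19  0.01 -1.48] rotvec deg [ 0.66  0.83 -0.36]
```

Emit:
servo_tool:
  series:
    - [[0,0,-0.7],[0.6,0.8,-0.3]]
    - [[0,0,-0.5],[0,0,0]]
    - [[0,0,0],[0,0,0]]

```text
clock: 16.77
tcp_pos: [0.5082, 0.0515, 0.0572]
tool_rot: [1.566, 0.78, 1.603]
ft_force: [0.1, 0.1, -2.3]
grip_width: 0.22
```

```bash
python3 st.py; python3 delta.py .507 .052 .051 -.025 .7116 -.701 .9994 .0349 0
```

```text
t 16.775 p [0.5082 0.0515 0.0572] j [-0.426  0.085  1.724  0.7    1.712 -0.499] f [ 0.1  0.1 -2.3] g 0.22
x [-0.023  0.711 -0.703] z [0.999 0.036 0.003] jaw 2.06
dpos cm [-0.12  0.05 -0.62] rotvec deg [ 0.11  0.2  -0.05]
```

Emit:
servo_tool:
  series:
    - [[0,0,-0.3],[0,0,0]]
    - [[0,0,-0.2],[0,0,0]]
    - [[0,0,0],[0,0,0]]

```text
clock: 17.15
tcp_pos: [0.5087, 0.0513, 0.0526]
tool_rot: [1.564, 0.78, 1.602]
ft_force: [0.1, -0.5, -2.4]
grip_width: 0.226
```

```bash
python3 st.py
```

```text
t 17.15 p [0.5087 0.0513 0.0526] j [-0.426  0.09   1.727  0.699  1.704 -0.505] f [ 0.1 -0.5 -2.4] g 0.226
x [-0.022  0.71  -0.703] z [0.999 0.036 0.005] jaw 2.05
```

Emit:
servo_tool:
  series:
    - [[0,0,-0.2],[0,0,0]]
    - [[0,0,0],[0,0,0]]

```text
clock: 17.4
tcp_pos: [0.5087, 0.0513, 0.0506]
tool_rot: [1.564, 0.78, 1.602]
ft_force: [-0.8, 0.2, -2.2]
grip_width: 0.227
```

Emit:
servo_tool:
  series:
    - [[0,0,-0.15],[0,0,0]]
    - [[0,0,0],[0,0,0]]

```text
clock: 17.65
tcp_pos: [0.5087, 0.0513, 0.049]
tool_rot: [1.564, 0.78, 1.602]
ft_force: [0.3, -0.9, -2.8]
grip_width: 0.224
```

Emit:
servo_tool:
  series:
    - [[0,0,-0.15],[0,0,0]]
    - [[0,0,0],[0,0,0]]

```text
clock: 17.9
tcp_pos: [0.5089, 0.0513, 0.0478]
tool_rot: [1.563, 0.78, 1.601]
ft_force: [0.5, 0.2, -0.4]
grip_width: 0.227
```

```bash
python3 st.py; python3 - <<'E'
from bench import *
from h import *
d=read_camera("top"); np.savez("top8.npz",**d); X=cloud(d); crop(d,180,140,320,260,5,f"pics/top8.png")
w=X[185:230,225:275].reshape(-1,3); w=w[(w[:,2]>.115)&(w[:,2]<.14)&(w[:,1]>.055)]
c=np.median(w,0); A=np.c_[w[:,:2]-c[:2],np.ones(len(w))]; s=np.linalg.lstsq(A,w[:,2],rcond=None)[0]
print(len(w),c,"slope deg",np.degrees(s[:2]), "rms",np.std(A@s-w[:,2]), rect(w[:,:2]))
E
```

```text
t 17.9 p [0.5089 0.0513 0.0478] j [-0.426  0.096  1.73   0.699  1.697 -0.512] f [ 0.5  0.2 -0.4] g 0.227
x [-0.021  0.711 -0.703] z [0.999 0.036 0.006] jaw 2.05
270 [0.50834752 0.07797035 0.12489743] slope deg [1.06815022 0.09713669] rms 0.001945815729146542 ((508.67138671875, 77.79525756835938), (62.266143798828125, 33.754268646240234), 2.024594783782959)
```

View pics/top8.png

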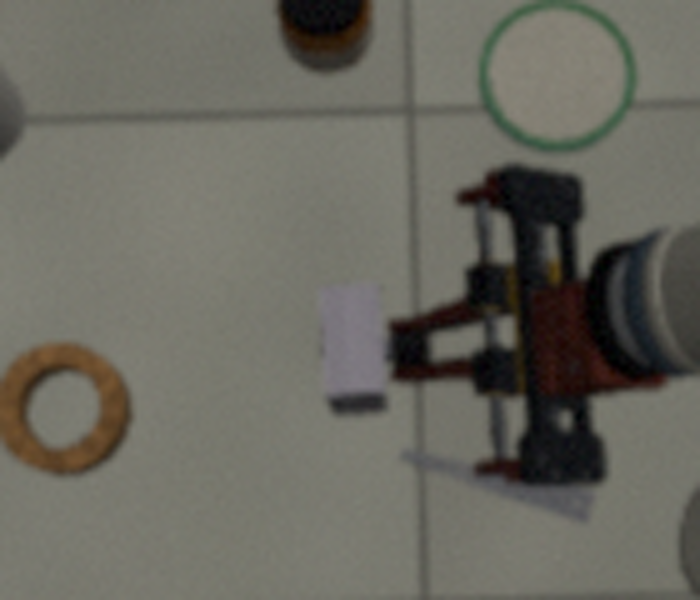

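Emit:
servo_tool:
  series:
    - [[0,0,-0.05],[0,0.3,0]]
    - [[0,0,0],[0,0,0]]

```text
clock: 18.2
tcp_pos: [0.5091, 0.0513, 0.0477]
tool_rot: [1.57, 0.78, 1.606]
ft_force: [-0.9, -0.2, -1.1]
grip_width: 0.22
```

Emit:
servo_tool:
  series:
    - [[0,0,0],[0,0,0]]
    - [[0,0,0],[0,0,0]]
    - [[0,0,0],[0,0,0]]
    - [[0,0,0],[0,0,0]]
  gripper: 0.6

```text
clock: 18.7
tcp_pos: [0.5093, 0.0514, 0.048]
tool_rot: [1.569, 0.779, 1.605]
ft_force: [-0.2, 0.1, 0.6]
grip_width: 0.593
```

```bash
python3 st.py; cat > cov.py <<'E'
from bench import *
from h import *
import sys
d=read_camera("top"); X=cloud(d); crop(d,180,120,320,260,4,f"pics/{sys.argv[1]}.png"); np.savez(sys.argv[1]+".npz",**d)
w=X[185:230,225:275].reshape(-1,3); w=w[(w[:,2]>.115)&(w[:,2]<.14)&(w[:,1]>.055)&(w[:,1]<.1)]
c=np.median(w,0); A=np.c_[w[:,:2]-c[:2],np.ones(len(w))]; s=np.linalg.lstsq(A,w[:,2],rcond=None)[0]
print(len(w),c,"slope deg",np.degrees(s[:2]), rect(w[:,:2]))
E
python3 cov.py top9
```

```text
t 18.7 p [0.5093 0.0514 0.048 ] j [-0.425  0.099  1.726  0.698  1.699 -0.508] f [-0.2  0.1  0.6] g 0.593
x [-0.025  0.711 -0.703] z [0.999 0.036 0.001] jaw 2.05
271 [0.5083984  0.07799764 0.12474483] slope deg [0.60392776 0.1944631 ] ((509.12786865234375, 77.4859390258789), (62.26847839355469, 33.809383392333984), 2.0367822647094727)
```

```bash
python3 - <<'E'
from plan import *
from bench import *
S=[[0,-.1,1.8,b,1.4,0] for b in (-.8,0,.8)]
j=get_obs()["joints"]
yp=dirv(np.radians(92))
def go(lab,p,a):
    tx=np.sin(np.radians(a))*yp-UP*np.cos(np.radians(a)); tz=dirv(np.radians(2)); T=np.stack([tx,np.cross(tz,tx),tz],1)
    global j
    c,j=ik(np.array(p),T,Q,[j]); print(lab,c<1e-9,j.round(2))
go("now",[.509,.0514,.048],45)
go("back",[.51,-.01,.11],45)
go("up",[.51,.0,.27],45)
go("mid",[.509,.06,.30],20);go("mid",[.508,.1,.30],0)
go("mid",[.506,.12,.27],-20);go("mid",[.505,.15,.25],-45)
go("app",[.505,.142,.145],-45);go("grasp",[.509,.0712,.0746],-45)
go("lift",[.508,.0712,.2],-45);go("l",[.508,.12,.25],-20);go("l",[.508,.17,.25],0);go("l",[.508,.22,.25],20);go("l",[.5,.25,.25],45)
go("ring",[.4825,.26,.07],45)
E
```

```text
now True [-0.42  0.1   1.73  0.69  1.7  -0.5 ]
back True [-0.52  0.1   1.61  0.68  1.85 -0.5 ]
up True [-0.5   0.02  1.4   0.75  2.05 -0.29]
mid True [-0.18 -0.11  1.33  0.37  1.97 -0.08]
mid True [ 0.13 -0.1   1.28  0.    1.96  0.09]
mid True [ 0.38 -0.02  1.3  -0.36  1.96  0.23]
mid True [ 0.62  0.18  1.26 -0.73  2.07  0.35]
app True [ 0.61  0.21  1.42 -0.68  1.92  0.47]
grasp True [ 0.51  0.17  1.6  -0.69  1.75  0.48]
lift True [ 0.51  0.08  1.46 -0.73  1.92  0.33]
l True [ 0.38 -0.02  1.33 -0.35  1.93  0.24]
l True [ 0.26 -0.07  1.35 -0.    1.87  0.22]
l True [ 0.13 -0.12  1.43  0.36  1.78  0.18]
l True [-0.06 -0.16  1.61  0.79  1.72  0.02]
ring True [-0.04 -0.1   1.88  0.79  1.48 -0.2 ]
```

Emit:
servo_tool:
  series:
    - [[0,-0.4,0.4],[0,0,0]]
    - [[0,-0.7,0.7],[0,0,0]]
    - [[0,-1,1],[0,0,0]]
    - [[0,-1.5,1.5],[0,0,0]]
    - [[0,-2,2],[0,0,0]]
    - [[0,-1,3],[0,0,0]]
    - [[0,0,4],[0,0,0]]
    - [[0,0,4],[0,0,0]]

```text
clock: 19.75
tcp_pos: [0.5077, -0.0206, 0.2199]
tool_rot: [1.574, 0.779, 1.607]
ft_force: [1.2, -0.4, 0.4]
grip_width: 0.601
```

Emit:
servo_tool:
  series:
    - [[0,0.5,4],[0,0,0]]
    - [[0,1.5,4],[-5,-0.2,0]]
    - [[0,2,2],[-8,-0.3,0]]
    - [[0,2,0],[-9,-0.3,0]]
    - [[0,2,0],[-9,-0.3,0]]
    - [[0,2.5,0],[-9,-0.3,0]]
    - [[0,2.5,0],[-9,-0.3,0]]
    - [[0,2.5,0],[-9,-0.3,0]]
  gripper: 1.0

```text
clock: 20.75
tcp_pos: [0.5076, 0.1284, 0.337]
tool_rot: [-1.458, 1.317, -1.438]
ft_force: [-0.3, -0.0, -1.2]
grip_width: 0.999
```

```bash
python3 st.py; python3 delta.py .505 .142 .145 .0247 -.7067 -.7071 .9994 .0349 0
```

```text
t 20.75 p [0.5076 0.1284 0.337 ] j [ 0.347 -0.022  1.162 -0.278  2.041  0.205] f [-0.3 -0.  -1.2] g 0.999
x [ 0.033 -0.249 -0.968] z [0.999 0.023 0.028] jaw 1.33
dpos cm [ -0.26   1.36 -19.2 ] rotvec deg [-30.6    0.69   0.22]
```

Emit:
servo_tool:
  series:
    - [[0,1.5,-1],[-8,0.2,0]]
    - [[0,1.5,-1],[-8,0.2,0]]
    - [[0,0.5,-3],[-8,0.2,0]]
    - [[0,0,-3],[-6,0.1,0.2]]
    - [[0,0,-4],[0,0,0]]
    - [[0,0,-3],[0,0,0]]
    - [[0,0,0],[0,0,0]]

```text
clock: 21.62
tcp_pos: [0.5064, 0.1672, 0.1878]
tool_rot: [-1.564, 0.78, -1.529]
ft_force: [0.5, -0.7, 0.1]
grip_width: 1.004
```

```bash
python3 st.py; python3 delta.py .505 .142 .145 .0247 -.7067 -.7071 .9994 .0349 0; python3 cov.py top10; python3 - <<'E'
from bench import *
from h import *
d=read_camera("side"); crop(d,160,110,320,260,4,f"pics/side10.png"); np.savez("side10.npz",**d)
E
```

```text
t 21.625 p [0.5064 0.1672 0.1878] j [ 0.645  0.233  1.319 -0.7    2.     0.444] f [ 0.5 -0.7  0.1] g 1.004
x [ 0.029 -0.71  -0.703] z [0.999 0.037 0.005] jaw 2.11
dpos cm [-0.14 -2.52 -4.28] rotvec deg [ 0.3   0.28 -0.11]
269 [0.5083286  0.07809659 0.12486558] slope deg [ 0.63319955 -0.45145284] ((509.0802307128906, 77.52983093261719), (61.985904693603516, 33.65606689453125), 2.273232936859131)
```

View pics/side10.png

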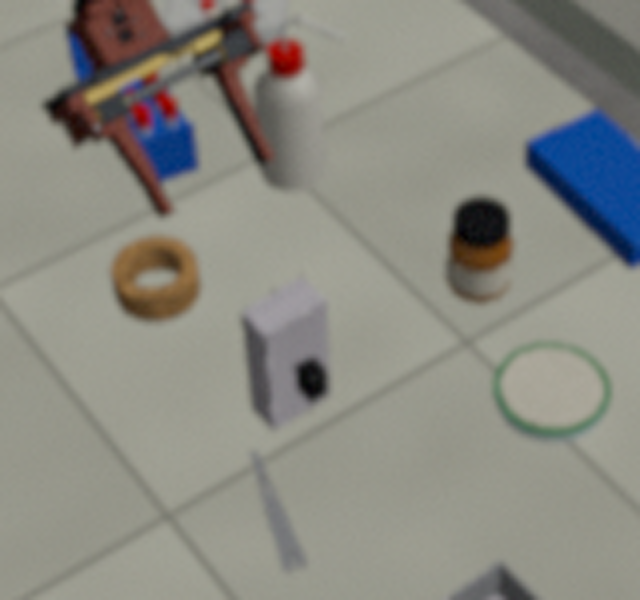

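View pics/top10.png

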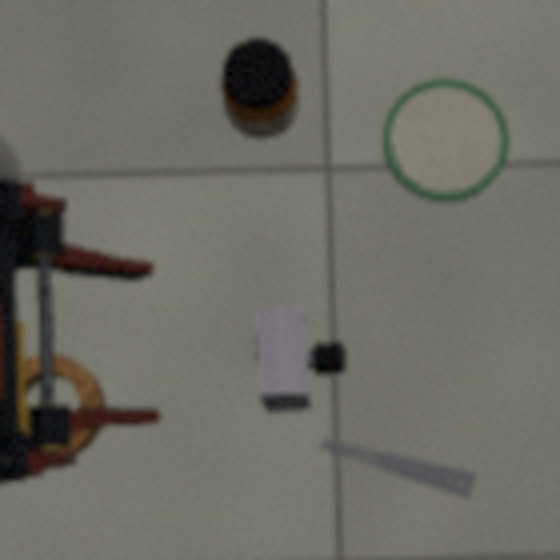

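The cover is standing alone on its end with the knob toward −y, upright to 0.6°, and the open fingers straddle it. I'll approach for the side grasp.

Emit:
servo_tool:
  series:
    - [[0.1,-1.5,-3],[0.2,0.2,0]]
    - [[0,-2,-2.2],[0,0,0]]
    - [[0,-2,-2],[0,0,0]]
    - [[0.1,-1.5,-1.5],[0,0,0]]
    - [[0,-1,-1],[0,0,0]]
    - [[0,0,0],[0,0,0]]

```text
clock: 22.48
tcp_pos: [0.5146, 0.0867, 0.1052]
tool_rot: [-1.531, 0.797, -1.51]
ft_force: [0.4, 0.0, -1.1]
grip_width: 1.001
```

```bash
python3 st.py; python3 delta.py .5085 .0712 .0746 .0247 -.7067 -.7071 .9994 .0349 0; python3 - <<'E'
from bench import *
from h import *
d=read_camera("top"); crop(d,190,140,310,230,6,f"pics/top11.png")
E
```

```text
t 22.475 p [0.5146 0.0867 0.1052] j [ 0.527  0.155  1.549 -0.694  1.789  0.475] f [ 0.4  0.  -1.1] g 1.001
x [ 0.043 -0.698 -0.715] z [0.999 0.033 0.027] jaw 1.88
dpos cm [-0.61 -1.55 -3.06] rotvec deg [-0.73  1.55  0.11]
```

View pics/top11.png

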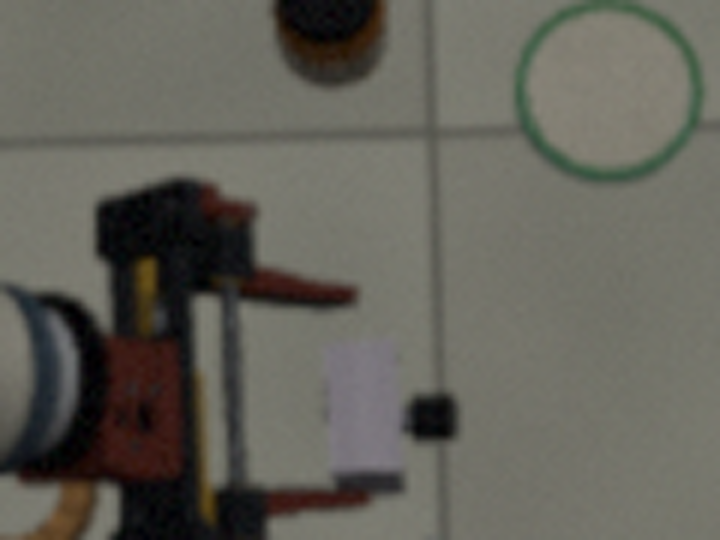

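Emit:
servo_tool:
  series:
    - [[-0.6,0,0],[-0.7,1.5,0.1]]
    - [[0,-0.5,-1],[0,0,0]]
    - [[0,0,0],[0,0,0]]

```text
clock: 22.9
tcp_pos: [0.5091, 0.0833, 0.0963]
tool_rot: [-1.568, 0.787, -1.532]
ft_force: [-0.2, 0.2, -0.5]
grip_width: 1.002
```

```bash
python3 st.py; python3 delta.py .5085 .0712 .0746 .0247 -.7067 -.7071 .9994 .0349 0
```

```text
t 22.9 p [0.5091 0.0833 0.0963] j [ 0.527  0.163  1.561 -0.694  1.792  0.466] f [-0.2  0.2 -0.5] g 1.002
x [ 0.027 -0.706 -0.708] z [0.999 0.037 0.002] jaw 2.11
dpos cm [-0.06 -1.21 -2.17] rotvec deg [-0.08  0.1  -0.11]
```

Emit:
servo_tool:
  series:
    - [[0,-0.4,-0.7],[0,0,0]]
    - [[0,-0.4,-0.7],[0,0,0]]
    - [[0,-0.4,-0.7],[0,0,0]]
    - [[0,0,0],[0,0,0]]

```text
clock: 23.4
tcp_pos: [0.5089, 0.0704, 0.0733]
tool_rot: [-1.569, 0.786, -1.533]
ft_force: [0.1, 0.1, -0.1]
grip_width: 1.0
```

```bash
python3 st.py; python3 delta.py .5085 .0712 .0746 .0247 -.7067 -.7071 .9994 .0349 0
```

```text
t 23.4 p [0.5089 0.0704 0.0733] j [ 0.508  0.167  1.601 -0.694  1.747  0.479] f [ 0.1  0.1 -0.1] g 1.0
x [ 0.027 -0.706 -0.708] z [0.999 0.037 0.001] jaw 2.12
dpos cm [-0.04  0.08  0.13] rotvec deg [-0.05  0.05 -0.11]
```

Emit:
servo_tool:
  series:
    - [[0,0.4,0.2],[0,0,0]]
    - [[0,0,0],[0,0,0]]

```text
clock: 23.65
tcp_pos: [0.5091, 0.0747, 0.0758]
tool_rot: [-1.569, 0.786, -1.532]
ft_force: [-0.2, -0.9, -0.2]
grip_width: 1.002
```

Emit:
servo_tool:
  series:
    - [[0,0,0],[0,0,0]]
    - [[0,0,0],[0,0,0]]
    - [[0,0,0],[0,0,0]]
    - [[0,0,0],[0,0,0]]
    - [[0,0,0],[0,0,0]]
  gripper: 0.0
  squeeze: 45

```text
clock: 24.28
tcp_pos: [0.5093, 0.0751, 0.0763]
tool_rot: [-1.567, 0.787, -1.531]
ft_force: [-0.0, 0.4, 0.6]
grip_width: 0.704
```

```bash
python3 st.py; python3 cov.py top12
```

```text
t 24.275 p [0.5093 0.0751 0.0763] j [ 0.515  0.17   1.591 -0.693  1.755  0.481] f [-0.   0.4  0.6] g 0.704
x [ 0.028 -0.705 -0.708] z [0.999 0.037 0.002] jaw 2.12
273 [0.5090706  0.07827446 0.12470148] slope deg [-0.21459457 -1.63611706] ((508.4791564941406, 78.697509765625), (39.345733642578125, 82.55513763427734), 88.95561981201172)
```

Emit:
servo_tool:
  series:
    - [[0,0,1],[0,0,0]]
    - [[0,0,2],[0,0,0]]
    - [[0,0,3],[0,0,0]]
    - [[0,0,4],[0,0,0]]
    - [[0,0,4],[0,0,0]]
    - [[0,0,2],[0,0,0]]
    - [[0,0,0],[0,0,0]]

```text
clock: 25.2
tcp_pos: [0.5078, 0.0748, 0.2463]
tool_rot: [-1.565, 0.79, -1.53]
ft_force: [-0.1, -0.3, -2.6]
grip_width: 0.707
```

```bash
python3 st.py; python3 delta.py .4835 .2447 .22 -.0247 .7067 -.7071 .9994 .0349 0;  python3 - <<'E'
from bench import *
from h import *
d=read_camera("side"); crop(d,160,90,320,240,4,f"pics/side13.png")
E
```

```text
t 25.2 p [0.5078 0.0748 0.2463] j [ 0.515  0.068  1.392 -0.752  1.98   0.275] f [-0.1 -0.3 -2.6] g 0.707
x [ 0.029 -0.703 -0.71 ] z [0.999 0.037 0.004] jaw 2.1
dpos cm [-2.43 16.99 -2.63] rotvec deg [89.68  3.39  0.1 ]
```

View pics/side13.png

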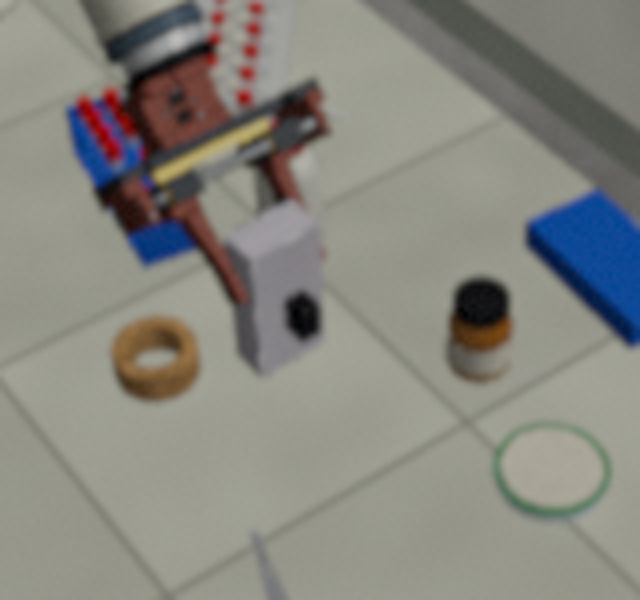

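Emit:
servo_tool:
  series:
    - [[0,1,0],[5,0.2,0]]
    - [[-0.2,1.8,0],[8,0.3,0]]
    - [[-0.3,1.8,0],[8,0.3,0]]
    - [[-0.3,1.8,0],[8,0.3,0]]
    - [[-0.3,1.8,0],[8,0.3,0]]
    - [[-0.3,1.8,0],[8,0.3,0]]
    - [[-0.3,1.8,0],[8,0.3,0]]
    - [[-0.3,1.5,0],[8,0.3,0]]

```text
clock: 26.25
tcp_pos: [0.4827, 0.2125, 0.2263]
tool_rot: [1.644, 1.263, 1.692]
ft_force: [-0.1, 0.2, -2.1]
grip_width: 0.709
```

```bash
python3 st.py; python3 delta.py .4835 .2447 .2 -.0247 .7067 -.7071 .9994 .0349 0
```

```text
t 26.25 p [0.4827 0.2125 0.2263] j [ 0.146 -0.162  1.5    0.315  1.784  0.169] f [-0.1  0.2 -2.1] g 0.709
x [-0.037  0.301 -0.953] z [ 0.998  0.051 -0.022] jaw 2.91
dpos cm [ 0.08  3.22 -2.63] rotvec deg [27.43 -0.07 -1.2 ]
```

Emit:
servo_tool:
  series:
    - [[0,0.8,0],[7,0,-0.3]]
    - [[0,0.8,0],[7,0,-0.3]]
    - [[0,0.8,0],[7,0,-0.3]]
    - [[0,0.8,-0.5],[6.4,0,-0.3]]
    - [[0,0,-1],[0,0,0]]
    - [[0,0,0],[0,0,0]]

```text
clock: 27.0
tcp_pos: [0.4791, 0.2427, 0.1963]
tool_rot: [1.608, 0.775, 1.626]
ft_force: [-0.1, -0.0, -1.7]
grip_width: 0.701
```

```bash
python3 st.py; python3 delta.py .4835 .2447 .15 -.0247 .7067 -.7071 .9994 .0349 0; python3 - <<'E'
from bench import *
from h import *
d=read_camera("side"); crop(d,130,90,280,220,5,f"pics/side14.png"); np.savez("side14.npz",**d)
d=read_camera("top"); crop(d,120,160,270,280,5,f"pics/top14.png"); np.savez("top14.npz",**d)
E
```

```text
t 27.0 p [0.4791 0.2427 0.1963] j [-0.082 -0.186  1.732  0.793  1.687 -0.041] f [-0.1 -0.  -1.7] g 0.701
x [-0.04   0.713 -0.7  ] z [ 0.999  0.03  -0.026] jaw 1.7
dpos cm [ 0.44  0.2  -4.63] rotvec deg [-0.51 -1.52  0.31]
```

View pics/side14.png

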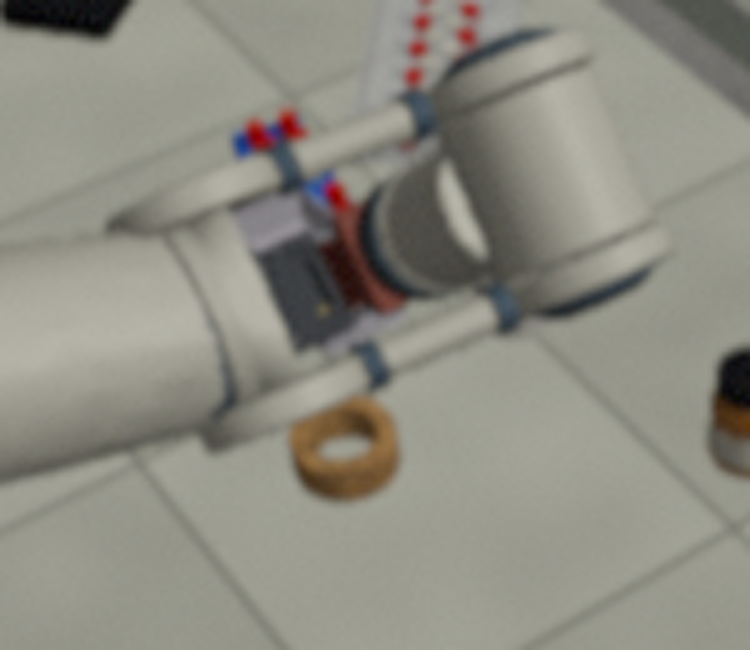

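View pics/top14.png

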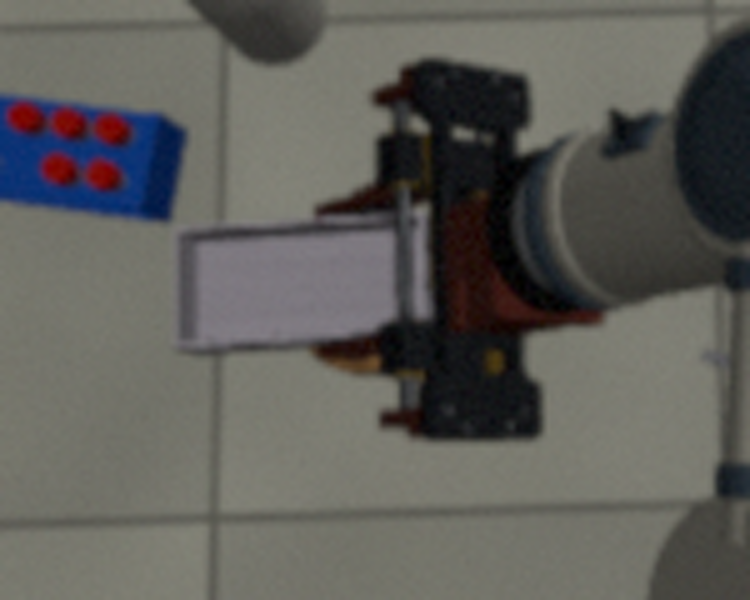

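The cover is now inverted above the ring, open side up and rim visible, with its far end near (185,290) in the top crop. I'll measure its level and position from depth.

```bash
cat > inv.py <<'E'
from bench import *
from h import *
import sys
o=get_obs(); tp=o["tcp_pos"]
d=read_camera("top"); X=cloud(d).reshape(-1,3); X=X[np.isfinite(X[:,0])]
zr=tp[2]+.0215
w=X[(abs(X[:,0]-tp[0])<.05)&(X[:,1]>tp[1]-.06)&(X[:,1]<tp[1]+.11)]
f=w[(abs(w[:,2]-(zr-.031))<.007)&(abs(w[:,0]-tp[0])<.02)&(w[:,1]>tp[1]+.015)&(w[:,1]<tp[1]+.065)]
c=np.median(f,0);A=np.c_[f[:,:2]-c[:2],np.ones(len(f))]; s=np.linalg.lstsq(A,f[:,2],rcond=None)[0]
print("floor",len(f),c,"exp z",zr-.031,"slope deg x,y",np.degrees(s[:2]))
r=w[(w[:,2]>zr-.04)&(w[:,2]<zr+.008)&(w[:,1]>tp[1]+.025)]
print("outline x",np.percentile(r[:,0],[1,99]),"y far",np.percentile(r[:,1],[98,99.5]),"pred far end y",tp[1]+.0133+.063,"pred centre x",tp[0])
e=w[(abs(w[:,2]-zr)<.006)&(w[:,1]>tp[1]+.025)]; print("rim",len(e),rect(e[:,:2]))
E
python3 inv.py
```

```text
floor 284 [0.47936876 0.28324754 0.1874822 ] exp z 0.18849552034086492 slope deg x,y [-1.57381917  0.75011833]
outline x [0.44767511 0.50946926] y far [0.31545669 0.31638631] pred far end y 0.31945438149487304 pred centre x 0.47951388798326333
rim 96 ((479.24005126953125, 293.09271240234375), (47.88079071044922, 61.33829116821289), 89.34705352783203)
```

Emit:
servo_tool:
  series:
    - [[0.45,0.4,-2],[-0.5,-1.5,0.3]]
    - [[0,0,-3],[0,0,0]]
    - [[0,0,-3],[0,0,0]]
    - [[0,0,-1.5],[0,0,0]]
    - [[0,0,0],[0,0,0]]

```text
clock: 27.78
tcp_pos: [0.4867, 0.2493, 0.108]
tool_rot: [1.546, 0.788, 1.594]
ft_force: [0.6, -0.2, -1.5]
grip_width: 0.703
```

```bash
python3 st.py; python3 delta.py .484 .2465 .09 -.0247 .7067 -.7071 .9994 .0349 0; python3 inv.py;  python3 - <<'E'
from bench import *
from h import *
d=read_camera("side"); crop(d,150,130,250,220,7,f"pics/side15.png"); np.savez("side15.npz",**d)
d=read_camera("top"); crop(d,140,180,250,260,7,f"pics/top15.png"); np.savez("top15.npz",**d)
E
```

```text
t 27.775 p [0.4867 0.2493 0.108 ] j [-0.063 -0.133  1.838  0.779  1.536 -0.18 ] f [ 0.6 -0.2 -1.5] g 0.703
x [-0.017  0.705 -0.709] z [0.999 0.041 0.017] jaw 2.35
dpos cm [-0.27 -0.28 -1.8 ] rotvec deg [ 0.14  1.   -0.34]
floor 242 [0.48656856 0.28899338 0.09721186] exp z 0.09850834437566469 slope deg x,y [0.89679596 0.77215779]
outline x [0.45377435 0.51563427] y far [0.3230757  0.32374137] pred far end y 0.3256288666104288 pred centre x 0.4866560737115872
rim 78 ((485.2918701171875, 299.7314453125), (62.84501266479492, 48.01505661010742), 1.192442774772644)
```

View pics/side15.png

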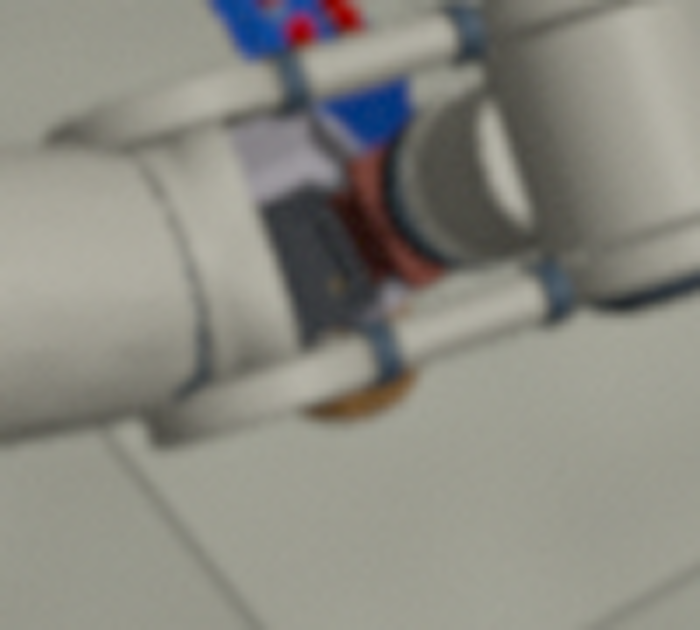

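View pics/top15.png

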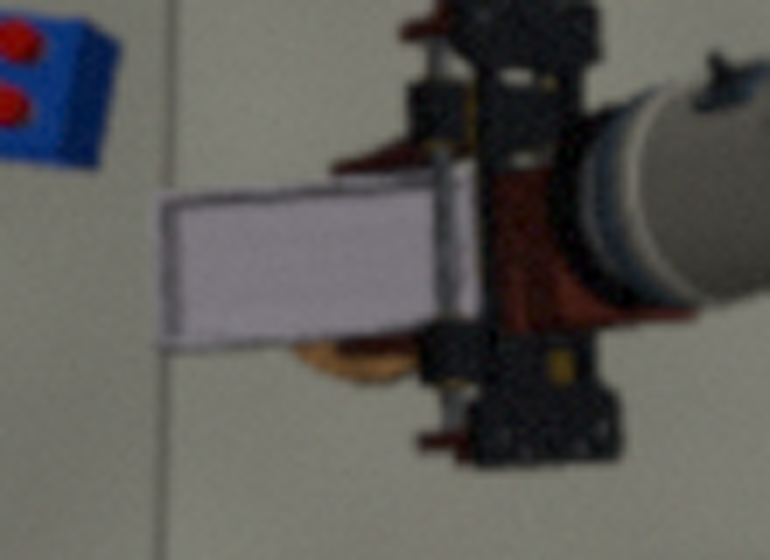

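Emit:
servo_tool:
  series:
    - [[-0.27,-0.28,-0.8],[0.1,1,-0.3]]
    - [[0,0,-0.9],[0,0,0]]
    - [[0,0,-0.9],[0,0,0]]
    - [[0,0,0],[0,0,0]]

```text
clock: 28.42
tcp_pos: [0.4855, 0.2459, 0.0836]
tool_rot: [1.564, 0.786, 1.601]
ft_force: [-0.4, -0.0, -1.5]
grip_width: 0.707
```

```bash
python3 st.py; python3 delta.py .484 .2465 .0465 -.0247 .7067 -.7071 .9994 .0349 0; python3 inv.py
```

```text
t 28.425 p [0.4855 0.2459 0.0836] j [-0.071 -0.107  1.861  0.781  1.512 -0.207] f [-0.4 -0.  -1.5] g 0.707
x [-0.021  0.706 -0.708] z [0.999 0.034 0.005] jaw 1.98
dpos cm [-0.15  0.06 -3.71] rotvec deg [0.04 0.27 0.03]
floor 231 [0.48567222 0.28579245 0.07245544] exp z 0.07411334847183398 slope deg x,y [0.48084749 0.29257883]
outline x [0.45344729 0.51484049] y far [0.31828461 0.31869733] pred far end y 0.3222217401942101 pred centre x 0.48548441487121896
rim 63 ((484.79461669921875, 295.95623779296875), (61.43363571166992, 45.46515655517578), 0.7726804614067078)
```

Emit:
servo_tool:
  series:
    - [[-0.1,0.15,-0.7],[0,0.2,0]]
    - [[0,0,-0.7],[0,0,0]]
    - [[0,0,-0.6],[0,0,0]]
    - [[0,0,0],[0,0,0]]

```text
clock: 28.98
tcp_pos: [0.4847, 0.2477, 0.0629]
tool_rot: [1.568, 0.786, 1.603]
ft_force: [0.8, 0.0, -1.8]
grip_width: 0.707
```

```bash
python3 st.py; python3 delta.py .4845 .2475 .0465 -.0247 .7067 -.7071 .9994 .0349 0
```

```text
t 28.975 p [0.4847 0.2477 0.0629] j [-0.067 -0.085  1.879  0.784  1.482 -0.231] f [ 0.8  0.  -1.8] g 0.707
x [-0.023  0.706 -0.707] z [0.999 0.035 0.002] jaw 1.98
dpos cm [-0.02 -0.02 -1.64] rotvec deg [0.02 0.12 0.02]
```

Emit:
servo_tool:
  series:
    - [[0,0,-0.5],[0,0,0]]
    - [[0,0,-0.4],[0,0,0]]
    - [[0,0,-0.3],[0,0,0]]
    - [[0,0,0],[0,0,0]]

```text
clock: 29.48
tcp_pos: [0.4849, 0.2477, 0.0503]
tool_rot: [1.567, 0.786, 1.603]
ft_force: [0.2, -0.2, -1.7]
grip_width: 0.7
```

Emit:
servo_tool:
  series:
    - [[0,0,-0.15],[0,0,0]]
    - [[0,0,0],[0,0,0]]

```text
clock: 29.72
tcp_pos: [0.485, 0.2477, 0.0489]
tool_rot: [1.567, 0.786, 1.602]
ft_force: [-0.0, 0.1, -2.1]
grip_width: 0.706
```

Emit:
servo_tool:
  series:
    - [[0,0,-0.15],[0,0,0]]
    - [[0,0,0],[0,0,0]]

```text
clock: 29.98
tcp_pos: [0.4852, 0.2477, 0.0475]
tool_rot: [1.566, 0.786, 1.602]
ft_force: [-0.1, -1.0, -2.4]
grip_width: 0.704
```

Emit:
servo_tool:
  series:
    - [[0,0,-0.15],[0,0,0]]
    - [[0,0,0],[0,0,0]]

```text
clock: 30.22
tcp_pos: [0.4855, 0.2478, 0.0469]
tool_rot: [1.565, 0.785, 1.601]
ft_force: [-1.1, 0.2, -2.0]
grip_width: 0.702
```

Emit:
servo_tool:
  series:
    - [[0,0,-0.1],[0,0,0]]
    - [[0,0,0],[0,0,0]]

```text
clock: 30.48
tcp_pos: [0.4856, 0.2479, 0.0469]
tool_rot: [1.564, 0.784, 1.601]
ft_force: [0.0, 0.0, -1.0]
grip_width: 0.702
```

Emit:
servo_tool:
  series:
    - [[0,0,-0.2],[0,0,0]]
    - [[0,0,0],[0,0,0]]

```text
clock: 30.72
tcp_pos: [0.486, 0.2481, 0.047]
tool_rot: [1.562, 0.782, 1.6]
ft_force: [-0.5, -0.2, -1.8]
grip_width: 0.703
```

```bash
python3 st.py; python3 inv.py
```

```text
t 30.725 p [0.486  0.2481 0.047 ] j [-0.068 -0.062  1.891  0.79   1.458 -0.26 ] f [-0.5 -0.2 -1.8] g 0.703
x [-0.021  0.709 -0.705] z [0.999 0.036 0.007] jaw 2.06
floor 219 [0.48664058 0.28748289 0.03602166] exp z 0.03748141091290341 slope deg x,y [-0.05655987 -1.10099496]
outline x [0.45361669 0.51603827] y far [0.32189562 0.32257838] pred far end y 0.3244482254336931 pred centre x 0.4860494826737572
rim 69 ((485.34552001953125, 299.0155334472656), (61.86271286010742, 48.68557357788086), 0.26788797974586487)
```

Emit:
servo_tool:
  series:
    - [[0,0,-0.1],[0,0,0]]
    - [[0,0,0],[0,0,0]]
    - [[0,0,0],[0,0,0]]
    - [[0,0,0],[0,0,0]]
  gripper: 0.85

```text
clock: 31.28
tcp_pos: [0.4861, 0.2483, 0.0451]
tool_rot: [1.562, 0.782, 1.6]
ft_force: [0.2, -0.0, -0.2]
grip_width: 0.848
```

```bash
python3 st.py; python3 inv.py;  python3 - <<'E'
from bench import *
from h import *
d=read_camera("top"); crop(d,140,180,250,260,7,f"pics/top16.png"); np.savez("top16.npz",**d)
E
```

```text
t 31.275 p [0.4861 0.2483 0.0451] j [-0.068 -0.06   1.892  0.791  1.455 -0.262] f [ 0.2 -0.  -0.2] g 0.848
x [-0.021  0.709 -0.705] z [0.999 0.035 0.006] jaw 2.03
floor 211 [0.48658137 0.28923248 0.03580846] exp z 0.03564696073174137 slope deg x,y [ 0.0130074  -0.64185597]
outline x [0.45371628 0.51597678] y far [0.32202878 0.32256437] pred far end y 0.32463229258834536 pred centre x 0.48606138523585224
rim 71 ((485.7645263671875, 298.8811340332031), (62.648223876953125, 47.97722625732422), 0.10308969765901566)
```

View pics/top16.png

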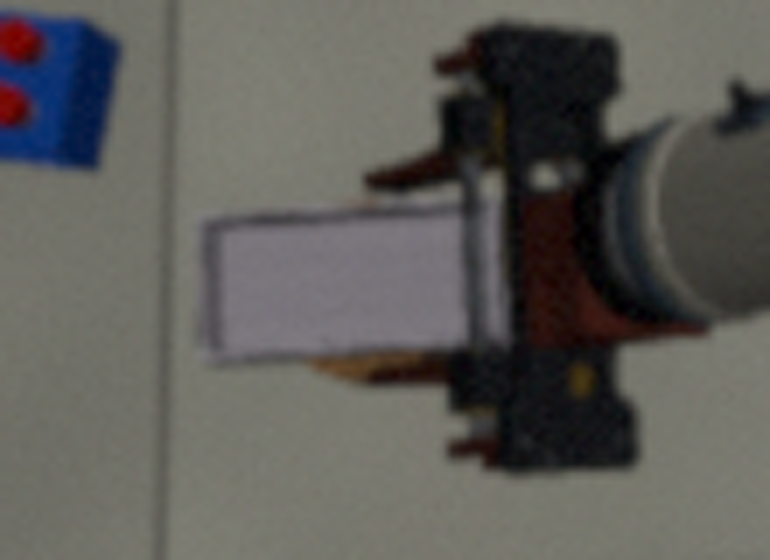

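The cover is released and level on the ring, with its floor at about 36 mm. Backing out along the tool axis.

Emit:
servo_tool:
  series:
    - [[0,-0.4,0.4],[0,0,0]]
    - [[0,-0.8,0.8],[0,0,0]]
    - [[0,-1.2,1.2],[0,0,0]]
    - [[0,-1.5,2],[0,0,0]]
    - [[0,-2,3],[0,0,0]]
    - [[0,-2,4],[0,0,0]]
    - [[0,-4,4],[0,0,0]]
    - [[0,-4,3],[0,0,0]]

```text
clock: 32.38
tcp_pos: [0.4833, 0.0822, 0.2379]
tool_rot: [1.563, 0.784, 1.602]
ft_force: [0.9, 0.3, 1.2]
grip_width: 0.854
```

Emit:
servo_tool:
  series:
    - [[0,-4,2],[0,0,0]]
    - [[0,-4,0],[-8,0,0]]
    - [[0,-3,0],[-8,0,0]]
    - [[0,-2,0],[-8,0,0]]
    - [[0,0,0],[0,0,0]]

```text
clock: 33.0
tcp_pos: [0.4823, -0.0595, 0.267]
tool_rot: [1.573, 1.22, 1.599]
ft_force: [-0.1, -0.1, -0.9]
grip_width: 0.847
```

```bash
python3 st.py;  python3 - <<'E'
from bench import *
from h import *
d=read_camera("top"); crop(d,140,180,250,260,7,f"pics/top17.png"); cv2.imwrite("pics/top17f.png",cv2.cvtColor(d["pixels"],cv2.COLOR_RGB2BGR)); X=cloud(d).reshape(-1,3)
d2=read_camera("side"); crop(d2,150,120,250,220,6,f"pics/side17.png")
for n,x in (("top",X),("side",cloud(d2).reshape(-1,3))):
    w=x[(abs(x[:,0]-.485)<.06)&(abs(x[:,1]-.26)<.09)]
    f=w[(w[:,2]>.028)&(w[:,2]<.045)&(abs(w[:,0]-.485)<.02)&(abs(w[:,1]-.26)<.045)]
    c=np.median(f,0);A=np.c_[f[:,:2]-c[:2],np.ones(len(f))]; s=np.linalg.lstsq(A,f[:,2],rcond=None)[0]
    r=w[(w[:,2]>.055)&(w[:,2]<.08)]
    print(n,"floor z",c[2],"slope",np.degrees(s[:2]),"rim",np.median(r[:,2]),rect(r[:,:2]))
E
```

```text
t 33.0 p [ 0.4823 -0.0595  0.267 ] j [-0.42  -0.124  1.402  0.347  1.997 -0.323] f [-0.1 -0.1 -0.9] g 0.847
x [-0.01   0.344 -0.939] z [ 1.     0.027 -0.001] jaw 1.53
top floor z 0.03579442806481595 slope [-0.70129632 -0.24255479] rim 0.06602475843412917 ((486.8353271484375, 259.4154052734375), (62.129539489746094, 126.71937561035156), 2.0687625408172607)
side floor z 0.037672060802060536 slope [-1.82849957 -0.75840167] rim 0.06433555997065749 ((466.605224609375, 219.08529663085938), (49.59321975708008, 98.4333724975586), 41.36257553100586)
```

View pics/top17.png

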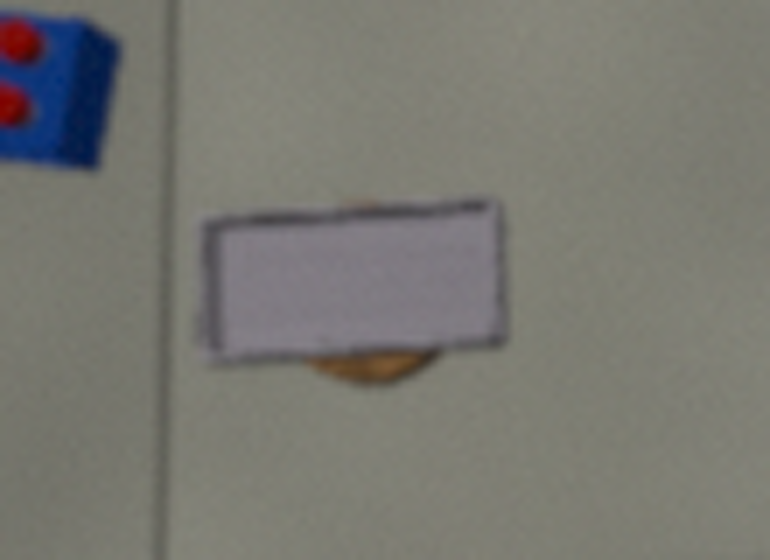

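View pics/side17.png

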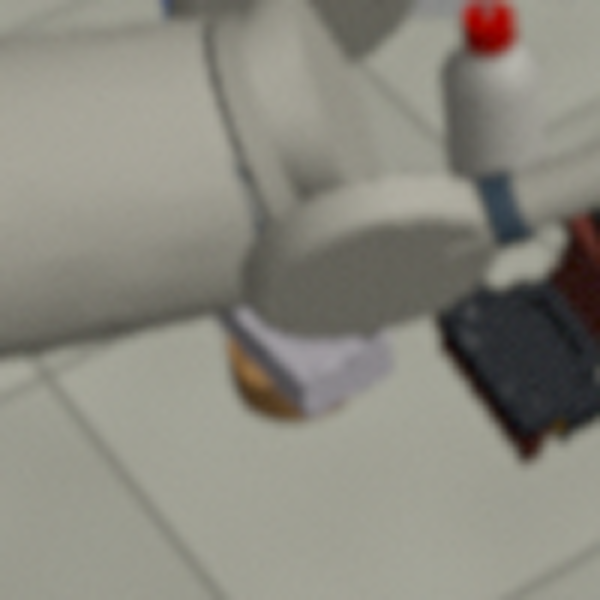

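View pics/top17f.png

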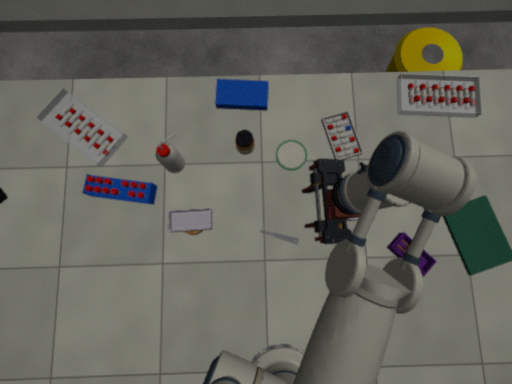

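```bash
python3 - <<'E'
from bench import *
from h import *
d=read_camera("side"); cv2.imwrite("pics/side18.png",cv2.cvtColor(d["pixels"],cv2.COLOR_RGB2BGR)); x=cloud(d).reshape(-1,3)
w=x[(abs(x[:,0]-.505)<.06)&(abs(x[:,1]+.238)<.09)&(x[:,2]>.033)&(x[:,2]<.06)]; print(len(w),rect(w[:,:2]),np.percentile(w[:,2],[5,50,95]))
E
```

```text
441 ((502.1944580078125, -239.92906188964844), (60.92073059082031, 125.88743591308594), 2.6884396076202393) [0.03476568 0.04223222 0.05232364]
```

View pics/side18.png

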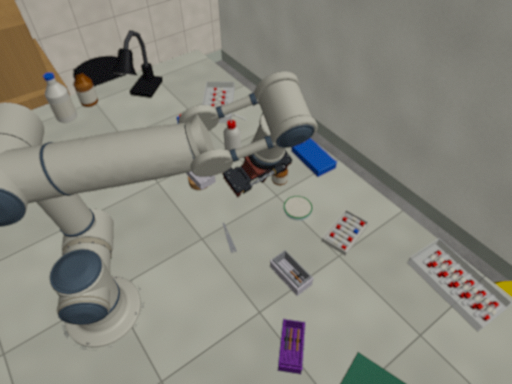

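The box stands open where it was, at about (292,272), and the arm touches nothing. Handing in.

```bash
python3 -c "
from bench import *
print(close_job())"
```

```text
the job is handed in; nothing more can be done
None
```

I lifted the cover off by its knob and laid it upside down on the cork ring, and the job is handed in at about 33 s. No verdict is reported.

- **Regrip:** My first grip, pointing straight down, would have run the wrist into the bench once the cover was tipped onto its end. I set the cover back on the box and regripped the knob at 45°.
- **Turning it over:** I stood the cover on its end on the bench, took it by its outer sides from the open side, turned it over and lowered the knob into the ring's hole.

**Last checks**
- **Cover:** In the top view it lies level (slopes under 1°) with its inner floor at about 36 mm, where 37 mm is expected. Its centre is about 3 mm from where I measured the ring before placing it; the limit is 11 mm.
- **Side camera:** It gave a floor height of about 38 mm and slopes up to 1.8°. The arm hid much of the cover from it, so its rim fit is not usable.
- **Box:** It is open and upright, within about 3 mm of its starting position as seen by the same camera.
- **Bystanders:** In the last pictures they look unmoved, but I did not measure them again.
- **Other disagreements:** Camera and arm differed by 2–3 mm on the cover's position along y, so I placed between the two. The force reading did not show a clear contact just before release. The cover stayed level and in place when the fingers opened.

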